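File a punched sample plate on a lever arch

TASK

File the punched sample plate on the lever arch mechanism: lift the lever until the two arches spring fully open, lower the plate gently with both its holes over the two posts until it lies flat on the deck, let go of it, then press the lever all the way down past its click so that the arches are closed again. Work by feel, because the height of the deck is not known exactly: do not force the lever or the plate (25 N is too much), and leave the screwdriver, the tape roll and the tweezers where they lie.

Things in the scene. Friction and masses are not known exactly. Their poses are not given: they have to be found in the camera images.
- stand: Lever arch mechanism, fixed to the worktop: a dark steel foot plate, 150 x 140 x 6 mm, with an aluminium deck above it on four screws. Origin on the worktop under the middle between the two posts; z up, y from the posts towards the lever. The plate must not be pressed on it with more than 25 N.
- deck_mark (a point): Point on the worktop under the deck's middle. The deck is level, 150 x 140 x 8 mm (x -110 to +40, y -60 to +80 mm in the stand's frame). Its top is 30 mm + h above the worktop; h is the screw setting, anywhere from 0 to 20 mm, constant in a run and NOT reported: find it by touch or sight. The posts, arches and lever rise with it.
- post_l (a point): Point on the worktop under the post at the stand's x = 0, y = +20 mm. The posts are fixed, vertical, steel, 6 mm in diameter and rise 34 mm above the deck, the last 4 mm tapered.
- post_r (a point): Point on the worktop under the other post, at the stand's x = 0, y = -20 mm.
- arch_foot (a point): Point on the worktop under the arches' hinge line (stand's x = 28 mm, 8 mm above the deck, along y). Two arched wires, 5 mm thick and up to 42 mm above the deck, end on top of the posts while closed, so that nothing can then go on the posts. They move with the lever; open, they swing away to +x (up to x = 75 mm) and leave the posts free.
- lever_foot (a point): Point on the worktop under the middle of the lever's hinge line, at the stand's x = 0, y = 72 mm. The hinge line is parallel to the stand's x, 16 mm above the deck. The lever is a U of 6 mm wire that ends in a black round crossbar (12 mm diameter, 60 mm long, parallel to x, axis 80 mm from the hinge, middle at x = 0), with 46 mm clear between its arms.
- lever (a joint): Lever angle q, rad: 0 = down, closed, level, pointing to +y beyond the deck's edge (as at the start); 1.05 = fully open, at a stop. Crossbar axis: y = 72 + 80 cos q, 16 + 80 sin q mm above the deck. Over-centre spring: below 0.12 it pulls down (4 N at the bar); above, it springs up to 1.05. Pressing down takes up to 12 N square to the lever (about 0.6 rad), then ever less till it clicks over at 0.12.
- lever_bend (a joint): How far the lever's wire arms are bent at their root by the load on the crossbar, rad: 0 unloaded, negative when the bar is pressed down, positive when it is pulled up; it adds to q for the crossbar's true place. 0.01 rad (0.8 mm at the bar) for each 5 N square to the lever. More than 0.05 either way (25 N) spoils the lever. The closed stop yields a little too (q down to -0.04).
- plate: Loose punched aluminium plate, 100 (x) x 64 (y) x 5 (z) mm, 0.1 to 0.2 kg, on the worktop. Origin: middle of its underside; z up. Two round through holes, 9 mm in diameter, at x = +40, y = +20 and -20 mm. Filed: holes over the posts, underside on the deck, origin at the stand's x = -40, y = 0 mm, reaching from the posts towards the stand's -x, x axes parallel.
- plate_grip (a point): Middle of the grip on the plate, at its x = -8, y = 0 mm, 14 mm above its underside: a small black moulded module, 66 (x) x 22 (y) mm, with sides from 13.5 to 20 mm above the underside, on a grey pedestal 64 x 20 mm (5 to 14 mm above the underside). Grip it across y.
- driver_1: Bystander: loose orange-handled screwdriver, 16 x 156 x 14 mm, lying on the worktop; origin in the middle of its underside.
- tape_roll: Bystander: loose brown tape roll, 92 x 90 x 48 mm; origin in the middle of its underside.
- tweezers_1: Bystander: loose steel tweezers, 14 x 124 x 9 mm; origin in the middle of the underside.

How it is judged (in metres and radians):
On the way, in this order (a step that is already met when the one before it is completed fails the run):
1. the lever is lifted and the arches stand open, the plate not yet on the posts (value of joint lever above 0.95 rad and not (x of plate in the frame of stand between -0.043 and -0.037 m and y of plate in the frame of stand between -0.003 and 0.003 m and z of plate in the frame of stand between 0.027 and 0.053 m and angle between plate's own z axis and vertical below 0.05 rad and angle between the x axis of plate and the x axis of stand, either way round below 0.12 rad)), for 0.2 s.
2. the plate lies flat on the deck with both posts through its holes, let go, the lever still open (x of plate in the frame of stand between -0.043 and -0.037 m and y of plate in the frame of stand between -0.003 and 0.003 m and z of plate in the frame of stand between 0.027 and 0.053 m and angle between plate's own z axis and vertical below 0.05 rad and angle between the x axis of plate and the x axis of stand, either way round below 0.12 rad and contact force between plate and the fingers below 0.1 N and linear speed of plate below 0.02 m/s and value of joint lever above 0.95 rad and contact force between plate and stand above 0.3 N), for 0.2 s.
At the end, for the whole second after the job is handed in: The plate lies flat (within 0.05 rad) and at rest on the deck with both posts through its holes (origin within 3 mm of its filed place in the stand's x and y), not held, and the lever is fully down (under 0.04 rad), so that the arches are closed on the posts (x of plate in the frame of stand between -0.043 and -0.037 m and y of plate in the frame of stand between -0.003 and 0.003 m and z of plate in the frame of stand between 0.027 and 0.053 m and angle between plate's own z axis and vertical below 0.05 rad and angle between the x axis of plate and the x axis of stand, either way round below 0.12 rad and contact force between plate and the fingers below 0.1 N and linear speed of plate below 0.02 m/s and contact force between plate and stand above 0.3 N and value of joint lever below 0.04 rad); the robot touches nothing.
It fails at once if the lever is bent by pressing or pulling on it with more than about 25 N (value of joint lever_bend above 0.05 rad or value of joint lever_bend below -0.05 rad).
It fails at once if the plate is pressed against the mechanism with more than 25 N (contact force between plate and stand above 25 N).
It fails at once if the screwdriver is shifted by more than 30 mm (distance of driver_1 from where it was at the start of the episode above 0.03 m).
It fails at once if the tape roll is shifted by more than 30 mm (distance of tape_roll from where it was at the start of the episode above 0.03 m).
It fails at once if the tweezers are shifted by more than 30 mm (distance of tweezers_1 from where it was at the start of the episode above 0.03 m).
It also fails if it takes over 72 s, if anything falls off the work surface, if the arm or the gripper's body presses on something with over 40 N, if the wrist force passes 120 N, or if a joint passes its speed limit or range.

ROBOT

A 6-joint arm with a two-finger parallel gripper is mounted at the origin on a cart in front of the work surface, level with it; the furniture and walls round the work are solid. World frame = base frame: x ahead of the robot, y to its left, z up, the work surface at z = 0. Lengths are in mm, angles in rad, forces in N, time in s.
With the tool pointing down it reaches from about 350 to 875 mm from the base axis. Payload 4.2 kg.
Tool frame: the origin (TCP) lies midway between the tips of the shut fingers; the grasp point (between the pads) lies 19 mm behind it; z points along the fingers, y is the line along which they close (so a half turn about z gives the same grasp; the last joint's range is limited). The gripper opens to 85 mm and grips with 20 to 120 N. Pads are 22 mm wide; open, the fingers measure 114 mm over their backs; the gripper's body (76 mm by 85 mm) begins 54 mm behind the grasp point. The pads swing forward as they close: fully open they stand 13 mm farther back than shut.
Start: joints at [1.583, 0.385, 0.008, 0, -1.194, -0.259], TCP at [152.657, 606.049, 231.312] pointing down, gripper open.
Joint ranges: [-3.14, 3.14], [-1.21, 2.06], [-1.07, 1.41], [-3.16, 2.05], [-2.99, -0.16], [-3.1, 3.1]. Speed limits (rad/s): [2.79, 2.79, 3.14, 3.14, 3.14, 3.14].

INTERFACE

Orientations are given as a unit quaternion [x, y, z, w].
In Python, from bench import arm gives the robot as it stands.
- The arm moves only by the tool send_rows, never from a script. Its argument "targets" is a list of rows, each an object of numbers: "gripper": the gripper command: -1 is fully open, 1 is shut, values between are in proportion; "x", "y", "z": the shift along the tool's x, y, z in cm; "ax", "ay", "az": the turn, a rotation vector about the tool's x, y, z in degrees. A call has 1 to 5 rows; each row shifts and turns the commanded pose from where the row before left it, along the tool's axes as they then stand; what a row does not reach is not made up. A row lasts 1/12 s, in which the tool goes at most 41.7 mm and 7.16 degrees, less where a joint would pass 70% of its speed; a pose out of reach is approached as far as the arm can. A call is refused whole if a number of a shift passes 4.17 or a number of a turn 7.16, either way. A call with a gripper value outside its range is refused whole. The fingers move at their own pace and stop on an object; the grip force is fixed at half the most. Time passes only in rows, so rows that do not move let the fingers close. It gives the time, the measured TCP pose, the force, the opening and the grip force at its end, in the units of the state.
- arm.read_state(): the state, without advancing time (a new reading comes with each control period).
- arm.get_image(name): name is "scene" or "top" or "wrist"; returns (picture, depth): 480x640x3 uint8, red, green, blue; 480x640 float32, mm along the optical axis (not along the pixel's ray), 0 where there is no reading.
- arm.camera_model(name): a dict with "fx", "fy", "cx", "cy" (pixels), "distortion" ([k1, k2, p1, p2, k3] as OpenCV has them; the pictures are not rectified), "cam_to_world" (4x4, takes a point from camera to world coordinates). Camera axes: x right, y down, z forward; pixel columns grow to the right and rows downward; lengths in mm; the calibration is good to about 2 mm. A picture is of the moment at which its call begins: read the wrist's pose just before it. camera_model takes no time and is no camera call; for the wrist camera it gives the pose at the moment of the call.
- arm.job_done(): hands the job in; it is judged then, once.
Trained networks look in the newest picture that a camera, given by its name, has taken for a name from the list of things; names that differ only in an ending like _2 or _b are one class to them, and where a whole thing is asked for, a point or a joint stands for the part that bears it (a point fixed in the world has none). Each returns a list of dicts, best first, with "score" (0 to 1); they miss things now and then, are a little off and sometimes report something else, mostly with a low value. They report only what shows in the picture. A call takes as long as a camera call.
- arm.boxes_of(camera, thing): "rect" ([left, top, width, height] in pixels, round what is visible of it).
The state is a dict: "clock": time; "joints": joint angles; "joint_vel": joint speeds; "joint_efforts": joint torques, N m; "position": TCP position; "ee_rot": TCP orientation; "contact_force": force on the tool from outside, world axes, zero at the start; "wrist_torque": the same for the moment, N m; "gripper_width": finger opening in mm; "grasp_force": force on a finger pad.
Only numpy, scipy, OpenCV 4.12 (cv2) and the standard library are available. Lean on these libraries where they do the work, as an engineer would, in place of code of your own. Each camera call takes 0.05 s, during which the arm holds its last target. There are 200 camera calls.

## Working session

There is one attempt and no reset: what is moved stays moved. The work goes in short steps, Python scripts to look and compute and a tool call to move; the robot and the scene stay as the last step left them, time stands still between calls to the robot, and variables do not carry over. Pictures are saved under pics/ and viewed, at most 10 in all, crops included, and the job is handed in when it is done.

Besides the shell and the picture viewer there is one more tool, called after ">>>" in YAML: its name, and indented under it one key for each argument. send_rows: Moves the arm, as the interface text tells. Its arguments: {"type":"object","properties":{"targets":{"type":"array"}},"required":["targets"]}

```bash
mkdir -p pics; ls; python3 - <<'E'
from bench import arm
import cv2,numpy as np
s=arm.read_state();print({k:np.round(v,3).tolist() for k,v in s.items()})
ims=[]
for c in("scene","top"):
    im,d=arm.get_image(c);np.savez(f"/tmp/{c}.npz",im=im,d=d)
    m=arm.camera_model(c);print(c,m["fx"],m["cx"],m["cy"],m["distortion"],np.round(m["cam_to_world"],3).tolist())
    cv2.imwrite(f"pics/{c}0.png",im[:,:,::-1])
    for t in("stand","plate","lever","plate_grip","driver_1","tape_roll","tweezers_1"):
        print(c,t,[(np.round(b["rect"]).tolist(),round(b["score"],2)) for b in arm.boxes_of(c,t)[:2]])
E
```

```text
pics
{'clock': 0.0, 'joints': [1.583, 0.386, 0.007, -0.0, -1.194, -0.259], 'joint_vel': [0.001, 0.001, -0.0, 0.001, -0.001, 0.0], 'joint_efforts': [-0.0, -39.228, 18.839, 4.186, -0.005, -0.0], 'position': [152.542, 605.496, 230.214], 'ee_rot': [0.992, -0.123, -0.0, 0.001], 'contact_force': [-0.008, 1.505, 0.297], 'wrist_torque': [-0.025, 0.025, -0.0], 'grasp_force': 0.0, 'gripper_width': 85.278}
scene 481.25591302698336 314.7973603672371 244.2695737368588 [-0.12315646  0.          0.          0.          0.        ] [[0.609, -0.524, 0.595, -151.922], [-0.793, -0.383, 0.475, -581.963], [-0.022, -0.761, -0.649, 740.165], [0.0, 0.0, 0.0, 1.0]]
scene stand [([168.0, 171.0, 81.0, 77.0], 0.71)]
scene plate [([370.0, 275.0, 60.0, 37.0], 0.96)]
scene lever [([183.0, 174.0, 33.0, 20.0], 0.61)]
scene plate_grip [([372.0, 276.0, 56.0, 37.0], 0.82)]
scene driver_1 [([252.0, 248.0, 50.0, 30.0], 0.57), ([169.0, 176.0, 78.0, 70.0], 0.44)]
scene tape_roll [([444.0, 281.0, 49.0, 47.0], 0.94)]
scene tweezers_1 [([417.0, 362.0, 67.0, 3.0], 0.87)]
top 479.5040067429387 328.7359205583327 232.49165099295945 [-0.06988668  0.          0.          0.          0.        ] [[-0.006, -0.991, 0.131, 344.456], [-1.0, 0.004, -0.01, -83.443], [0.009, -0.131, -0.991, 1058.421], [0.0, 0.0, 0.0, 1.0]]
top stand [([113.0, 209.0, 111.0, 88.0], 0.9)]
top plate [([393.0, 201.0, 38.0, 50.0], 0.95), ([113.0, 209.0, 109.0, 86.0], 0.41)]
top lever [([111.0, 207.0, 54.0, 40.0], 0.95)]
top plate_grip [([388.0, 199.0, 45.0, 49.0], 0.96)]
top driver_1 [([255.0, 258.0, 66.0, 10.0], 0.84), ([114.0, 209.0, 111.0, 90.0], 0.28)]
top tape_roll [([451.0, 186.0, 54.0, 44.0], 0.71)]
top tweezers_1 []
```

```bash
python3 - <<'E'
import cv2,numpy as np
t=np.load("/tmp/top.npz")["im"][:,:,::-1];s=np.load("/tmp/scene.npz")["im"][:,:,::-1]
a=cv2.resize(t[190:310,100:240],None,fx=2.85,fy=2.85,interpolation=2)
b=cv2.resize(t[170:290,370:510],None,fx=2.85,fy=2.85,interpolation=2)
h=a.shape[0]
c=cv2.resize(s[130:370,150:510],(400,267))
d=cv2.resize(s[160:260,160:310],(400,267),interpolation=2)
o=np.zeros((600,800,3),np.uint8);o[:h,:a.shape[1]]=a;o[:h,400:400+b.shape[1]]=b
e=min(600-h,267);o[h:h+e,:400]=c[:e];o[h:h+e,400:]=d[:e]
cv2.imwrite("pics/a.png",o)
E
```

```text
(no output)
```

View pics/a.png

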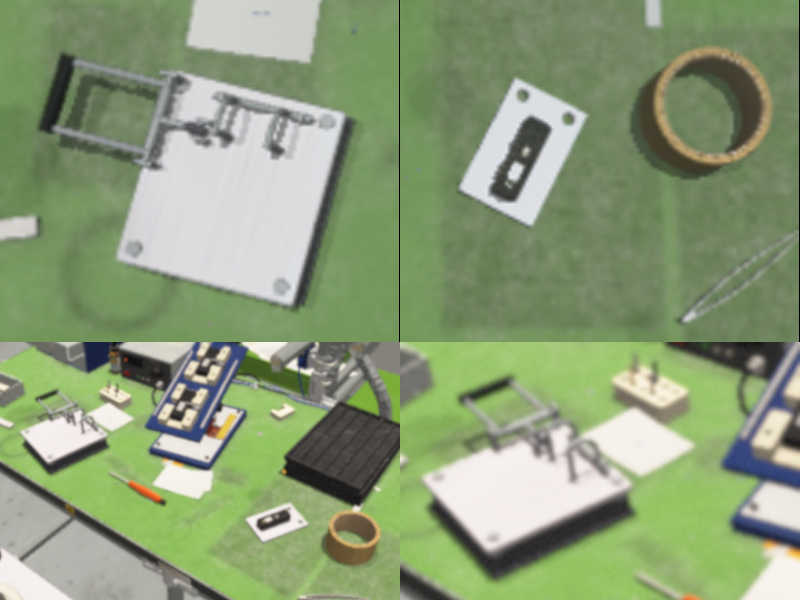

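```bash
cat > h.py <<'E'
import cv2,numpy as np
from bench import arm
def proj(P,m):
    "world mm -> pixels"
    T=np.linalg.inv(np.array(m["cam_to_world"]));K=np.array([[m["fx"],0,m["cx"]],[0,m["fy"],m["cy"]],[0,0,1]])
    r,_=cv2.Rodrigues(T[:3,:3]);return cv2.projectPoints(np.float64(P).reshape(-1,1,3),r,T[:3,3],K,np.array(m["distortion"]))[0][:,0]
def rays(uv,m):
    K=np.array([[m["fx"],0,m["cx"]],[0,m["fy"],m["cy"]],[0,0,1]])
    n=cv2.undistortPoints(np.float64(uv).reshape(-1,1,2),K,np.array(m["distortion"]))[:,0]
    C=np.array(m["cam_to_world"]);return C[:3,3],np.c_[n,np.ones(len(n))]@C[:3,:3].T
def on_z(uv,z,m):
    "pixels -> world points at height z"
    o,d=rays(uv,m);return o+d*((z-o[2])/d[:,2])[:,None]
def cloud(d,m,box):
    l,t,w,h=box;v,u=np.mgrid[t:t+h,l:l+w];uv=np.c_[u.ravel(),v.ravel()]
    o,r=rays(uv,m);return o+r*d[v,u].reshape(-1,1),uv
def blob(mask):
    n,L,S,_=cv2.connectedComponentsWithStats(mask.astype(np.uint8));return L==1+S[1:,4].argmax()
def rect(P):
    c,s,a=cv2.minAreaRect(np.float32(P[:,:2]));B=cv2.boxPoints((c,s,a))
    return np.round(c,1),np.round(s,1),round(a,1)
E
python3 - <<'E'
from h import *
for c,bx in(("top",dict(deck=(100,195,140,115),plate=(380,190,65,70))),("scene",dict(deck=(160,165,95,90),plate=(365,268,70,50)))):
    f=np.load(f"/tmp/{c}.npz");im,d=f["im"],f["d"];m=arm.camera_model(c)
    hsv=cv2.cvtColor(im,cv2.COLOR_RGB2HSV)
    for n,b in bx.items():
        l,t,w,h=b;P,uv=cloud(d,m,b)
        H=hsv[t:t+h,l:l+w];mk=blob((H[...,1]<60)&(H[...,2]>140));k=mk.ravel()&(d[t:t+h,l:l+w].ravel()>0)
        z=np.median(P[k,2]);print(c,n,"z",z.round(1),np.percentile(P[k,2],[10,90]).round(1),mk.sum())
        Q=on_z(uv[mk.ravel()],z if n=="deck" else 5,m);print("  rect",rect(Q))
E
```

```text
top deck z 38.1 [35.4 41.4] 4400
  rect (array([446.2, 257.2]), array([211.8, 162. ]), 76.3)
top plate z 5.7 [2.4 8.3] 1025
  rect (array([ 506. , -281.4]), array([ 67.5, 102.5]), 62.0)
scene deck z 38.1 [ 2.5 47.6] 2736
  rect (array([477.6, 259.7]), array([241.5, 225.9]), 76.3)
scene plate z 5.8 [1.7 8.6] 945
  rect (array([ 505.3, -280.2]), array([ 72. , 106.1]), 62.0)
```

```bash
python3 - <<'E'
from h import *
f=np.load("/tmp/top.npz");im,d=f["im"],f["d"];m=arm.camera_model("top")
hsv=cv2.cvtColor(im,cv2.COLOR_RGB2HSV);b=(100,195,140,115);l,t,w,h=b;P,uv=cloud(d,m,b)
H=hsv[t:t+h,l:l+w];mk=((H[...,1]<60)&(H[...,2]>140)).astype(np.uint8)
mk=blob(cv2.morphologyEx(mk,cv2.MORPH_OPEN,np.ones((13,13))))
z=np.median(P[mk.ravel()&(d[t:t+h,l:l+w].ravel()>0),2]);Q=on_z(uv[mk.ravel()],z,m);c,s,a=rect(Q);print(z,c,s,a)
# arcs: black bar
kb=(H[...,2]<60)&(H[...,1]<140);kb[:,45:]=0;kb=blob(kb);print("bar",rect(on_z(uv[kb.ravel()],z+16,m)),kb.sum())
cs=[c for c in [(103,-1)]]
y=np.radians(a-90 if a>45 else a);R=np.array([[np.cos(y),-np.sin(y)],[np.sin(y),np.cos(y)]])
o=c-R@[-35,10];print("yaw",np.degrees(y),"stand",o)
for n,q in dict(bar=(0,152),postl=(0,20),postr=(0,-20)).items():print(n,(o+R@q).round(1))
p=np.array([506,-281.]);y=np.radians(-28);print("grip",p+[-8*np.cos(y),-8*np.sin(y)])
s=arm.read_state();print(s["clock"],s["position"],s["ee_rot"])
E
```

```text
37.96229974283415 [426.  227.1] [141.8 136.9] 76.3
bar (array([500.8, 353.7]), array([10.8, 56.5]), 75.3) 122
yaw -13.700000000000003 stand [457.63583774 209.09517369]
bar [493.6 356.8]
postl [462.4 228.5]
postr [452.9 189.7]
grip [ 498.93641926 -277.2442275 ]
0.8 [152.65589544 606.03884489 231.31537401] [ 9.92395682e-01 -1.23088630e-01 -1.00006170e-05 -2.08681011e-06]
```

```bash
python3 - <<'E'
from h import *
f=np.load("/tmp/top.npz");m=arm.camera_model("top")
P,uv=cloud(f["d"],m,(0,0,640,480));P=P[f["d"].ravel()>0]
for xs in range(100,900,50):
    print(xs,[int(np.percentile(q,98)) if len(q:=P[(abs(P[:,0]-xs-25)<25)&(abs(P[:,1]-ys-25)<25),2])>5 else -9 for ys in range(-400,700,50)])
E
```

```text
100 [-839, -839, -837, -837, 3, 4, 3, 4, 4, 4, 4, 3, -839, -839, -840, -838, -838, -840, -839, -839, -838, -839]
150 [-840, -841, -840, -842, -745, -743, -742, -743, -742, -738, -10, -744, -837, -838, -840, -838, -840, -839, -840, -840, -839, -837]
200 [-838, -838, -837, -840, -839, -840, -840, -839, -839, -839, -837, -841, -838, -839, -838, -840, -840, -839, -839, -838, -839, -840]
250 [-838, -839, -842, -839, -839, -839, -837, -840, -836, -840, -837, -840, -841, -839, -837, -839, -837, -839, -838, -838, -841, -840]
300 [4, 4, 4, 4, 4, 4, 4, 4, 5, 4, 4, 38, 4, 4, 5, 4, 4, 5, 7, 8, 5, -9]
350 [5, 4, 4, 4, 4, 4, 5, 4, 5, 4, 5, 41, 41, 41, 39, 7, 10, 13, 15, 11, 4, 3]
400 [4, 4, 5, 4, 5, 4, 15, 16, 13, 9, 5, 41, 41, 58, 36, 9, 10, 25, 39, 38, 5, 3]
450 [47, 6, 23, 8, 4, 6, 6, 6, 5, 4, 39, 78, 77, 60, 57, 60, 4, 40, 42, 38, 4, 4]
500 [49, 8, 23, 5, 4, 7, 119, 131, 129, 15, 5, 6, 42, 60, 60, 59, 4, 38, 39, 40, 4, 5]
550 [49, 4, 7, 4, 4, 4, 122, 146, 146, 127, 5, 6, 5, 6, 4, 4, 4, 4, 5, 4, 5, 4]
600 [458, 458, 49, 49, 5, 4, 136, 148, 158, 143, 5, 5, 26, 43, 5, 5, 105, 107, 106, 106, 88, 5]
650 [460, 460, 312, 50, 5, 4, 142, 171, 176, 159, 8, 29, 24, 24, 5, 4, 166, 166, 166, 163, 99, 4]
700 [460, 459, 326, 49, 219, 225, 14, 181, 184, 239, 312, 102, 102, 102, 101, 98, 168, 168, 168, 168, 117, -9]
750 [446, 446, 322, 49, 219, 225, 5, 176, 176, 326, 323, 103, 103, 103, 102, 97, 168, 169, 168, 168, -9, -9]
800 [45, 362, 322, 50, 220, 226, 14, 4, -9, 312, 366, 104, 105, 103, 103, 4, 168, 169, 168, 168, -9, -9]
850 [48, 50, 49, 51, 227, 232, 5, 4, 10, 15, 14, 102, 103, 104, 106, 4, 167, 169, 168, 168, -9, -9]
```

>>> send_rows:
  targets:
    - {"x":3.9,"y":0.8,"z":1.0,"gripper":1}
    - {"x":3.9,"y":0.8,"z":1.0,"gripper":1}
    - {"x":3.9,"y":0.8,"z":1.0,"gripper":1}
    - {"x":3.9,"y":0.8,"z":1.0,"gripper":1}
    - {"x":3.9,"y":0.8,"z":1.0,"gripper":1}

```text
$.targets[0]: bad value
```

>>> send_rows:
  targets:
    - {"x":3.9,"ax":-6.5,"gripper":1}
    - {"x":3.9,"ax":-6.5,"gripper":1}
    - {"x":3.9,"ax":-6.5,"gripper":1}
    - {"x":3.9,"ax":-6.5,"gripper":1}
    - {"x":3.9,"ax":-6.5,"gripper":1}

```text
$.targets[0]: bad value
```

>>> send_rows:
  targets:
    - {"ax":-6.25,"gripper":1}
    - {"ax":-6.25,"gripper":1}
    - {"gripper":1}

```text
$.targets[0]: bad value
```

```bash
cat >> h.py <<'E'
from scipy.spatial.transform import Rotation as Ro
O=np.array([463.5,206.5]);YAW=-13.7
def st(O=O,YAW=YAW):
    s=arm.read_state();R=Ro.from_euler("z",YAW,degrees=True).as_matrix()
    p=R.T@(np.array(s["position"])-[*O,0]);T=R.T@Ro.from_quat(s["ee_rot"]).as_matrix()
    print("t",round(s["clock"],2),"stand-TCP",p.round(1),"tool x",T[:,0].round(3),"z",T[:,2].round(3),"F",np.round(s["contact_force"],1),"w",round(s["gripper_width"],1),round(s["grasp_force"],1))
    return p,T
E
python3 - <<'E'
from h import *
p,T=st()
print("to (0,215,45) in tool cm",(T.T@(np.array([0,215,45])-p)/10).round(2))
im,d=arm.get_image("wrist");np.savez("/tmp/w.npz",im=im,d=d);cv2.imwrite("pics/w1.png",im[:,:,::-1])
m=arm.camera_model("wrist");print(m["fx"],m["cx"],m["cy"],np.round(m["cam_to_world"],3).tolist())
E
```

```text
t 0.8 stand-TCP [-396.6  314.6  231.3] tool x [ 1.    -0.008 -0.   ] z [-0.  0. -1.] F [ 0.3 -0.2  0.8] w 85.2 0.0
to (0,215,45) in tool cm [39.74  9.65 18.63]
401.5311013192871 317.7358162484255 238.9655254362043 [[-0.245, -0.921, -0.301, 230.919], [-0.97, 0.232, 0.077, 586.571], [-0.001, 0.311, -0.95, 374.67], [0.0, 0.0, 0.0, 1.0]]
```

View pics/w1.png

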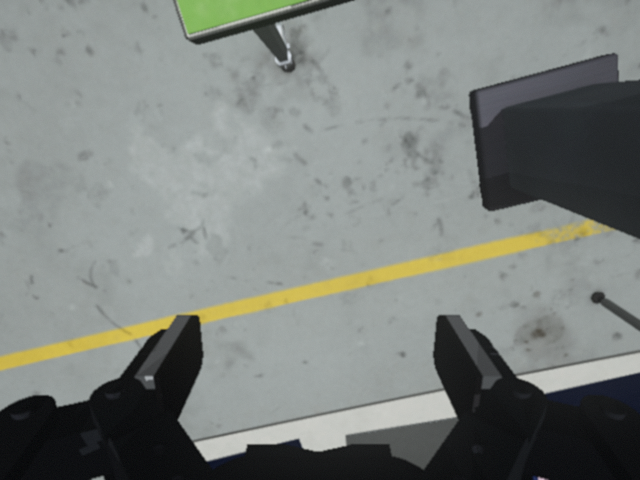

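The wrist picture shows the fingers at (180,380) and (460,380), with the worktop edge at the top. The arm has not moved. I'll send rows with all the keys filled in.

>>> send_rows:
  targets:
    - {"x":3.9,"y":0.8,"z":1.0,"ax":0,"ay":0,"az":0,"gripper":1}
    - {"x":3.9,"y":0.8,"z":1.0,"ax":0,"ay":0,"az":0,"gripper":1}
    - {"x":3.9,"y":0.8,"z":1.0,"ax":0,"ay":0,"az":0,"gripper":1}
    - {"x":3.9,"y":0.8,"z":1.0,"ax":0,"ay":0,"az":0,"gripper":1}
    - {"x":3.9,"y":0.8,"z":1.0,"ax":0,"ay":0,"az":0,"gripper":1}

```text
clock: 1.27
position: [333.3, 518.8, 181.1]
ee_rot: [0.992, -0.123, 0.0, -0.0]
contact_force: [0.8, 0.1, -0.7]
gripper_width: 25.4
grasp_force: 0.0
```

>>> send_rows:
  targets:
    - {"x":3.9,"y":0,"z":0,"ax":-6.5,"ay":0,"az":0,"gripper":1}
    - {"x":3.9,"y":0,"z":0,"ax":-6.5,"ay":0,"az":0,"gripper":1}
    - {"x":3.9,"y":0,"z":0,"ax":-6.5,"ay":0,"az":0,"gripper":1}
    - {"x":3.9,"y":0,"z":0,"ax":-6.5,"ay":0,"az":0,"gripper":1}
    - {"x":3.9,"y":0,"z":0,"ax":-6.5,"ay":0,"az":0,"gripper":1}

```text
clock: 1.68
position: [523.1, 471.7, 182.8]
ee_rot: [0.952, -0.118, -0.034, 0.279]
contact_force: [-0.3, 1.5, -0.2]
gripper_width: -0.1
grasp_force: 0.0
```

>>> send_rows:
  targets:
    - {"x":0,"y":0,"z":0,"ax":-6.25,"ay":0,"az":0,"gripper":1}
    - {"x":0,"y":0,"z":0,"ax":-6.25,"ay":0,"az":0,"gripper":1}
    - {"x":0,"y":0,"z":0,"ax":0,"ay":0,"az":0,"gripper":1}

```text
clock: 1.93
position: [520.8, 472.1, 171.2]
ee_rot: [0.914, -0.113, -0.051, 0.387]
contact_force: [-1.6, -0.6, -4.2]
gripper_width: 0.2
grasp_force: 0.0
```

```bash
python3 - <<'E'
from h import *
p,T=st()
print("to (0,215,30) in tool cm",(T.T@(np.array([0,215,30])-p)/10).round(2))
im,d=arm.get_image("wrist");np.savez("/tmp/w.npz",im=im,d=d);cv2.imwrite("pics/w2.png",im[:,:,::-1])
m=arm.camera_model("wrist");R=Ro.from_euler("z",YAW,degrees=True).as_matrix()
Q=np.array([[-30,152,54],[30,152,54],[0,72,54],[0,20,72],[0,-20,72]])
print(proj(Q@R.T+[*O,0],m).round(0))
E
```

```text
t 1.93 stand-TCP [ -7.3 271.6 171.2] tool x [ 1.    -0.008 -0.006] z [-0.01  -0.718 -0.696] F [-1.6 -0.6 -4.2] w 0.2 0.0
to (0,215,30) in tool cm [ 0.85 -6.2  13.89]
[[316. 238.]
 [315. 164.]
 [376. 188.]
 [423. 183.]
 [443. 177.]]
```

View pics/w2.png

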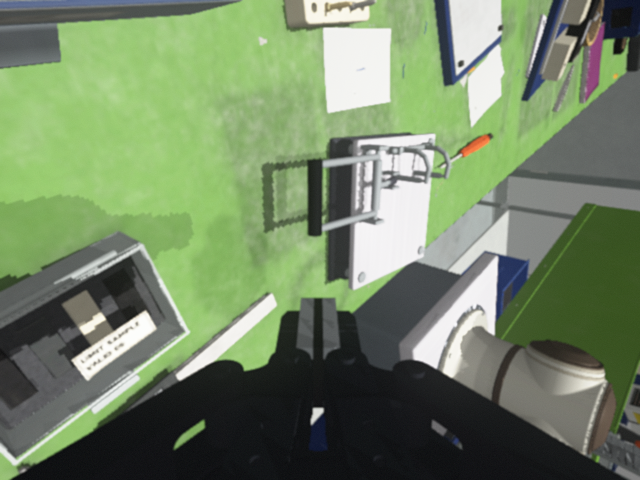

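>>> send_rows:
  targets:
    - {"x":0.17,"y":-1.24,"z":2.78,"ax":0,"ay":0,"az":0,"gripper":1}
    - {"x":0.17,"y":-1.24,"z":2.78,"ax":0,"ay":0,"az":0,"gripper":1}
    - {"x":0.17,"y":-1.24,"z":2.78,"ax":0,"ay":0,"az":0,"gripper":1}
    - {"x":0.17,"y":-1.24,"z":2.78,"ax":0,"ay":0,"az":0,"gripper":1}
    - {"x":0.17,"y":-1.24,"z":2.78,"ax":0,"ay":0,"az":0,"gripper":1}

```text
clock: 2.4
position: [516.1, 417.3, 41.0]
ee_rot: [0.918, -0.114, -0.046, 0.377]
contact_force: [0.8, 0.2, -0.7]
gripper_width: 0.1
grasp_force: 0.0
```

>>> send_rows:
  targets:
    - {"x":0,"y":0,"z":0,"ax":0,"ay":0,"az":0,"gripper":1}
    - {"x":0,"y":1.0,"z":1.1,"ax":0,"ay":0,"az":0,"gripper":1}
    - {"x":0,"y":0.9,"z":1.1,"ax":0,"ay":0,"az":0,"gripper":1}
    - {"x":0,"y":0.9,"z":1.1,"ax":0,"ay":0,"az":0,"gripper":1}
    - {"x":0,"y":0,"z":0,"ax":0,"ay":0,"az":0,"gripper":1}

```text
clock: 2.82
position: [505.6, 374.7, 39.3]
ee_rot: [0.917, -0.114, -0.046, 0.378]
contact_force: [0.1, -0.4, 0.2]
gripper_width: -0.1
grasp_force: 0.0
```

```bash
python3 - <<'E'
from h import *
p,T=st()
print("to (0,157,26) in tool cm",(T.T@(np.array([0,157,26])-p)/10).round(2))
E
```

```text
t 2.82 stand-TCP [  1.1 173.3  39.3] tool x [ 1.    -0.008  0.001] z [-0.005 -0.704 -0.71 ] F [ 0.1 -0.4  0.2] w -0.1 0.0
to (0,157,26) in tool cm [-0.09  0.23  2.09]
```

>>> send_rows:
  targets:
    - {"x":0,"y":0.1,"z":1.0,"ax":0,"ay":0,"az":0,"gripper":1}
    - {"x":0,"y":0.1,"z":1.0,"ax":0,"ay":0,"az":0,"gripper":1}
    - {"x":0,"y":0.3,"z":-0.3,"ax":0,"ay":0,"az":0,"gripper":1}
    - {"x":0,"y":0.3,"z":-0.3,"ax":0,"ay":0,"az":0,"gripper":1}
    - {"x":0,"y":0.0,"z":0,"ax":0,"ay":0,"az":0,"gripper":1}

```text
clock: 3.23
position: [502.9, 362.4, 33.8]
ee_rot: [0.918, -0.114, -0.045, 0.377]
contact_force: [-0.5, 0.9, -0.9]
gripper_width: -0.2
grasp_force: 0.6
```

>>> send_rows:
  targets:
    - {"x":0,"y":0.3,"z":-0.3,"ax":0,"ay":0,"az":0,"gripper":1}
    - {"x":0,"y":0.3,"z":-0.3,"ax":0,"ay":0,"az":0,"gripper":1}

```text
clock: 3.4
position: [502.4, 362.4, 39.4]
ee_rot: [0.918, -0.113, -0.046, 0.377]
contact_force: [1.2, 5.1, -5.1]
gripper_width: 0.1
grasp_force: 3.3
```

>>> send_rows:
  targets:
    - {"x":0,"y":0.3,"z":-0.3,"ax":0,"ay":0,"az":0,"gripper":1}
    - {"x":0,"y":0.3,"z":-0.3,"ax":0,"ay":0,"az":0,"gripper":1}

```text
clock: 3.57
position: [502.4, 361.6, 49.0]
ee_rot: [0.917, -0.113, -0.046, 0.379]
contact_force: [2.2, 2.8, -0.9]
gripper_width: -0.1
grasp_force: 2.0
```

>>> send_rows:
  targets:
    - {"x":0,"y":0.3,"z":-0.3,"ax":0,"ay":0,"az":0,"gripper":1}
    - {"x":0,"y":0.3,"z":-0.3,"ax":0,"ay":0,"az":0,"gripper":1}
    - {"x":0,"y":0,"z":0,"ax":0,"ay":0,"az":0,"gripper":1}
    - {"x":0,"y":-0.5,"z":-1.5,"ax":0,"ay":0,"az":0,"gripper":1}
    - {"x":0,"y":-0.5,"z":-2.5,"ax":0,"ay":0,"az":0,"gripper":1}

```text
clock: 3.98
position: [509.1, 391.7, 77.6]
ee_rot: [0.915, -0.114, -0.05, 0.383]
contact_force: [-0.3, 0.2, 0.1]
gripper_width: -0.0
grasp_force: 0.0
```

```bash
python3 - <<'E'
from h import *
p,T=st()
im,d=arm.get_image("wrist");np.savez("/tmp/w.npz",im=im,d=d);cv2.imwrite("pics/w3.png",im[:,:,::-1])
m=arm.camera_model("wrist");R=Ro.from_euler("z",YAW,degrees=True).as_matrix()
Q=np.array([[-30,112,123],[30,112,123],[0,20,72],[0,-20,72],[0,20,38],[0,-20,38]])
print(proj(Q@R.T+[*O,0],m).round(0))
E
```

```text
t 3.98 stand-TCP [  0.4 190.7  77.6] tool x [ 1.    -0.011 -0.003] z [-0.01  -0.712 -0.702] F [-0.3  0.2  0.1] w -0.0 0.0
[[500. 345.]
 [518. 228.]
 [486. 228.]
 [508. 217.]
 [441. 219.]
 [466. 210.]]
```

View pics/w3.png

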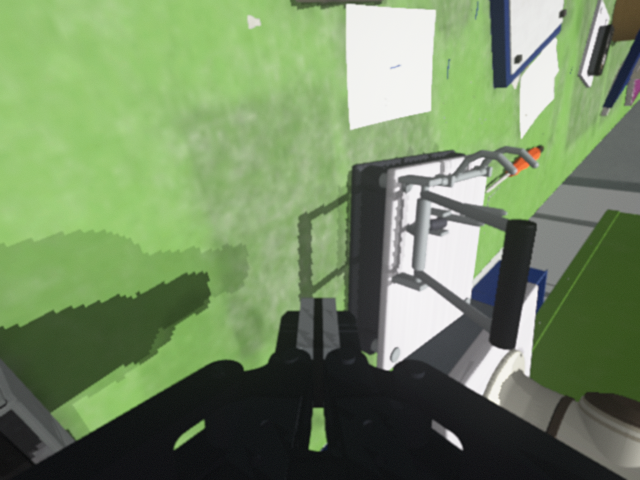

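The lever is open: the bar now stands at (515,285) and the arches have swung away at (510,155), both where I projected them.

>>> send_rows:
  targets:
    - {"x":0,"y":2.4,"z":-2.4,"ax":0,"ay":0,"az":0,"gripper":0}
    - {"x":0,"y":2.4,"z":-2.4,"ax":0,"ay":0,"az":0,"gripper":0}
    - {"x":0,"y":2.4,"z":-2.4,"ax":0,"ay":0,"az":0,"gripper":-1}
    - {"x":0,"y":1.0,"z":-1.0,"ax":7,"ay":0,"az":0,"gripper":-1}
    - {"x":0,"y":0,"z":0,"ax":7,"ay":0,"az":0,"gripper":-1}

```text
clock: 4.45
position: [511.2, 395.9, 196.4]
ee_rot: [0.957, -0.119, -0.031, 0.262]
contact_force: [0.4, 0.2, 0.6]
gripper_width: 60.9
grasp_force: 0.0
```

>>> send_rows:
  targets:
    - {"x":-0.9,"y":3,"z":1.8,"ax":7,"ay":0,"az":0,"gripper":-1}
    - {"x":-0.9,"y":3.2,"z":1.4,"ax":7,"ay":0,"az":0,"gripper":-1}
    - {"x":-0.9,"y":3.4,"z":1,"ax":7,"ay":0,"az":0,"gripper":-1}
    - {"x":-0.9,"y":3.5,"z":0.5,"ax":7,"ay":0,"az":0,"gripper":-1}
    - {"x":-0.9,"y":3.6,"z":0,"ax":2,"ay":0,"az":0,"gripper":-1}

```text
clock: 4.87
position: [420.7, 229.9, 198.5]
ee_rot: [0.992, -0.124, -0.001, 0.007]
contact_force: [0.8, 0.2, 1.4]
gripper_width: 85.8
grasp_force: 0.0
```

```bash
python3 - <<'E'
from h import *
p,T=st()
print("to (-48,0,150) in tool cm",(T.T@(np.array([-48,0,150])-p)/10).round(2))
print("rotvec deg to vertical",np.degrees((Ro.from_matrix(T).inv()*Ro.from_quat([1,0,0,0])).as_rotvec()).round(2))
E
```

```text
t 4.87 stand-TCP [-47.1  12.5 198.5] tool x [ 1.    -0.01  -0.001] z [-0.001 -0.013 -1.   ] F [0.8 0.2 1.4] w 85.8 0.0
to (-48,0,150) in tool cm [-0.07  1.19  4.87]
rotvec deg to vertical [ 0.76  0.04 -0.56]
```

>>> send_rows:
  targets:
    - {"x":0,"y":0.6,"z":2.4,"ax":0.75,"ay":0,"az":0,"gripper":-1}
    - {"x":0,"y":0.6,"z":2.4,"ax":0,"ay":0,"az":0,"gripper":-1}
    - {"x":0,"y":0,"z":0,"ax":0,"ay":0,"az":0,"gripper":-1}
    - {"x":0,"y":0,"z":0,"ax":0,"ay":0,"az":0,"gripper":-1}

```text
clock: 5.2
position: [419.9, 220.8, 149.6]
ee_rot: [0.992, -0.123, -0.001, 0.004]
contact_force: [-0.6, -0.1, 1.0]
gripper_width: 85.6
grasp_force: 0.0
```

```bash
python3 - <<'E'
from h import *
p,T=st()
m=arm.camera_model("wrist");im,d=arm.get_image("wrist");np.savez("/tmp/post.npz",im=im,d=d,C=np.array(m["cam_to_world"]))
R=Ro.from_euler("z",YAW,degrees=True).as_matrix()
Q=np.array([[0,20,72],[0,-20,72],[0,20,38],[0,-20,38]]);uv=proj(Q@R.T+[*O,0],m).round(0);print(uv)
c=uv.mean(0).astype(int);print(c)
x0,y0=c-[130,100];cv2.imwrite("pics/post.png",cv2.resize(im[y0:y0+200,x0:x0+260,::-1],None,fx=3,fy=3,interpolation=2));print(x0,y0)
P,_=cloud(d,m,(0,0,640,480));P=(P-[*O,0])@R
k=(P[:,0]>-60)&(P[:,0]<-10)&(P[:,1]>-30)&(P[:,1]<50)&(d.ravel()>0);print("deck z",np.median(P[k,2]))
E
```

```text
t 5.2 stand-TCP [-45.8   3.6 149.6] tool x [ 1.    -0.008 -0.001] z [-0.001 -0.007 -1.   ] F [-0.6 -0.1  1. ] w 85.6 0.0
[[287. 174.]
 [360. 174.]
 [291. 166.]
 [354. 165.]]
[323 169]
193 69
deck z 223.9190698261571
```

View pics/post.png

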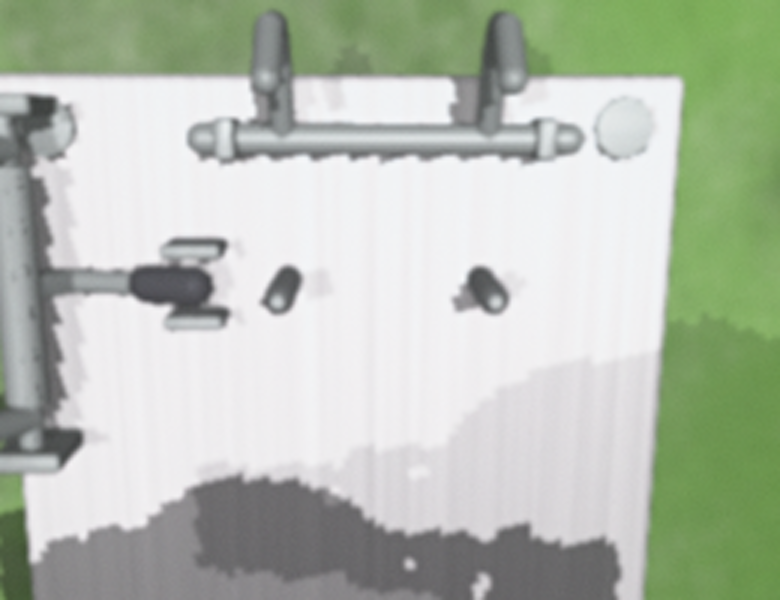

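The posts' tops are at crop (277,302) and (496,302), with their bases near (292,272) and (480,272). The arches have swung clear.

```bash
python3 - <<'E'
from h import *
f=np.load("/tmp/post.npz");m=arm.camera_model("wrist");m["cam_to_world"]=f["C"];d=f["d"]
P,_=cloud(d,m,(300,135,45,60));print("deck z",np.median(P[:,2]),P[:,2].std())
t=np.array([[193+277/3,69+302/3],[193+496/3,69+302/3]]);t-=1/3
b=np.array([[193+292/3,69+273/3],[193+480/3,69+273/3]])-1/3
for z in(68,70,72,74,76):
    Q=on_z(t,z,m);v=Q[0]-Q[1];print(z,Q[:,:2].round(1).tolist(),"dist",np.linalg.norm(v).round(2),"yaw",np.degrees(np.arctan2(-v[0],v[1])).round(2))
Q=on_z(b,38,m);print("base",Q[:,:2].round(1).tolist(),np.linalg.norm(Q[0]-Q[1]))
E
```

```text
deck z 37.64222739161559 14.729125420880697
68 [[470.6, 226.7], [460.6, 187.2]] dist 40.68 yaw -14.26
70 [[470.9, 226.5], [460.9, 187.4]] dist 40.32 yaw -14.26
72 [[471.1, 226.2], [461.3, 187.5]] dist 39.96 yaw -14.26
74 [[471.4, 226.0], [461.6, 187.6]] dist 39.6 yaw -14.26
76 [[471.6, 225.8], [461.9, 187.8]] dist 39.24 yaw -14.26
base [[471.9, 225.3], [462.2, 187.2]] 39.282716348320356
```

```bash
sed -i 's/^O=.*/O=np.array([466.3,207.0]);YAW=-14.25/' h.py; python3 - <<'E'
from h import *
f=np.load("/tmp/top.npz");m=arm.camera_model("top")
P,uv=cloud(f["d"],m,(0,0,640,480));P=P[f["d"].ravel()>0]
for y in range(-420,-180,20):
    q=P[(abs(P[:,1]-y-10)<10)&(P[:,2]>90)&(P[:,0]>300)];print(y,len(q),q[:,0].min().round() if len(q) else None,np.percentile(q[:,0],3).round() if len(q) else None)
p,T=st()
s=arm.read_state();R=Ro.from_quat(s["ee_rot"]).as_matrix()
g=np.array([499,-277.,0]);print("tool cm to grip z=120",(R.T@(g+[0,0,120]-s["position"])/10).round(2))
print(m["fx"]);w=arm.camera_model("wrist")["cam_to_world"];print("cam in tool",R.T@(np.array(w)[:3,3]-s["position"]))
E
```

```text
-420 482 640.0 641.0
-400 1218 633.0 636.0
-380 1276 633.0 635.0
-360 1536 634.0 636.0
-340 2427 635.0 640.0
-320 1891 642.0 653.0
-300 979 688.0 692.0
-280 17 762.0 764.0
-260 0 None None
-240 0 None None
-220 0 None None
-200 11 965.0 965.0
t 5.25 stand-TCP [-47.7   3.5 150.5] tool x [1.    0.002 0.   ] z [ 0.001 -0.005 -1.   ] F [-0.4  0.2  1.3] w 85.6 0.0
tool cm to grip z=120 [19.75 46.49  3.29]
479.5040067429387
cam in tool [  80.64598161   -0.23784385 -143.35696305]
```

>>> send_rows:
  targets:
    - {"x":0,"y":2.8,"z":-3,"ax":0,"ay":0,"az":0,"gripper":-1}
    - {"x":0.8,"y":3.7,"z":-1,"ax":0,"ay":0,"az":0,"gripper":-1}
    - {"x":0.8,"y":4,"z":0,"ax":0,"ay":0,"az":0,"gripper":-1}
    - {"x":0.8,"y":4,"z":0,"ax":0,"ay":0,"az":0,"gripper":-1}
    - {"x":0.8,"y":4,"z":0,"ax":0,"ay":0,"az":0,"gripper":-1}

```text
clock: 5.67
position: [407.3, 34.5, 192.4]
ee_rot: [0.993, -0.122, 0.001, 0.002]
contact_force: [0.7, -0.3, -0.4]
gripper_width: 85.1
grasp_force: 0.0
```

>>> send_rows:
  targets:
    - {"x":0.8,"y":4,"z":0,"ax":0,"ay":0,"az":0,"gripper":-1}
    - {"x":0.8,"y":4,"z":0,"ax":0,"ay":0,"az":0,"gripper":-1}
    - {"x":0.8,"y":4,"z":0,"ax":0,"ay":0,"az":0,"gripper":-1}
    - {"x":1.5,"y":3.8,"z":0,"ax":0,"ay":0,"az":0,"gripper":-1}
    - {"x":2,"y":3.6,"z":0,"ax":0,"ay":0,"az":0,"gripper":-1}

```text
clock: 6.08
position: [416.7, -169.3, 193.3]
ee_rot: [0.992, -0.122, 0.001, 0.002]
contact_force: [1.4, 1.7, -0.4]
gripper_width: 85.5
grasp_force: 0.0
```

>>> send_rows:
  targets:
    - {"x":2,"y":3,"z":0,"ax":0,"ay":0,"az":4.7,"gripper":-1}
    - {"x":2,"y":2.5,"z":1,"ax":0,"ay":0,"az":4.7,"gripper":-1}
    - {"x":2,"y":2,"z":2,"ax":0,"ay":0,"az":4.7,"gripper":-1}
    - {"x":0,"y":0,"z":0,"ax":0,"ay":0,"az":0,"gripper":-1}

```text
clock: 6.42
position: [450.8, -261.3, 159.1]
ee_rot: [0.969, -0.247, -0.002, 0.002]
contact_force: [-0.2, -1.1, -0.5]
gripper_width: 85.3
grasp_force: 0.0
```

```bash
python3 - <<'E'
from h import *
p,T=st()
s=arm.read_state();R=Ro.from_quat(s["ee_rot"]).as_matrix()
g=np.array([499,-277.,0]);print("tool cm to grip z=120",(R.T@(g+[0,0,120]-s["position"])/10).round(2),"yaw",np.degrees(np.arctan2(R[1,0],R[0,0])))
E
```

```text
t 6.42 stand-TCP [ 100.3 -457.7  159.1] tool x [ 0.969 -0.248 -0.003] z [-0.004 -0.005 -1.   ] F [-0.2 -1.1 -0.5] w 85.3 0.0
tool cm to grip z=120 [ 4.99 -0.95  3.89] yaw -28.6085389589948
```

>>> send_rows:
  targets:
    - {"x":2.4,"y":-0.5,"z":2,"ax":0,"ay":0,"az":0,"gripper":-1}
    - {"x":2.4,"y":-0.5,"z":2,"ax":0,"ay":0,"az":0,"gripper":-1}
    - {"x":0,"y":0,"z":0,"ax":0,"ay":0,"az":0,"gripper":-1}
    - {"x":0,"y":0,"z":0,"ax":0,"ay":0,"az":0,"gripper":-1}

```text
clock: 6.75
position: [497.5, -271.9, 120.9]
ee_rot: [0.97, -0.243, -0.001, 0.002]
contact_force: [-0.4, -0.2, -0.4]
gripper_width: 85.4
grasp_force: 0.0
```

```bash
python3 - <<'E'
from h import *
p,T=st();s=arm.read_state();R=Ro.from_quat(s["ee_rot"]).as_matrix()
m=arm.camera_model("wrist");im,d=arm.get_image("wrist");np.savez("/tmp/pl.npz",im=im,d=d,C=np.array(m["cam_to_world"]),R=R,p=s["position"])
cv2.imwrite("pics/plate.png",im[:,:,::-1])
H=cv2.cvtColor(im,cv2.COLOR_RGB2HSV);mk=blob((H[...,1]<60)&(H[...,2]>140))
fill=np.zeros_like(mk,np.uint8);cs,_=cv2.findContours(mk.astype(np.uint8),cv2.RETR_EXTERNAL,cv2.CHAIN_APPROX_NONE)
cs=max(cs,key=cv2.contourArea);print("rect z5",rect(on_z(cs[:,0].astype(float),5,m)))
cv2.drawContours(fill,[cs],-1,1,-1);ho=(fill>0)&~mk
n,L,S,C=cv2.connectedComponentsWithStats(ho.astype(np.uint8))
for i in range(1,n):
    if S[i,4]>40: print(S[i].tolist(),C[i].round(1),on_z(C[i:i+1],5,m).round(1),on_z(C[i:i+1],20,m).round(1))
E
```

```text
t 6.75 stand-TCP [ 148.1 -456.5  120.9] tool x [ 0.971 -0.241 -0.001] z [-0.003 -0.005 -1.   ] F [-0.4 -0.2 -0.4] w 85.4 0.0
rect z5 (array([502.2, -68.5]), array([ 76.6, 113.1]), 21.9)
```

View pics/plate.png

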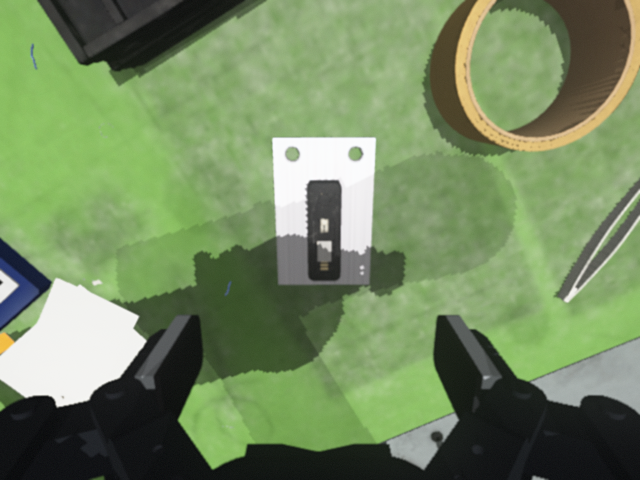

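The plate is square in the view, with its holes at (292,153) and (355,153) and the module in the middle at (323,230).

```bash
python3 - <<'E'
from h import *
f=np.load("/tmp/pl.npz");m=arm.camera_model("wrist");m["cam_to_world"]=f["C"];im=f["im"];R,p=f["R"],f["p"]
H=cv2.cvtColor(im,cv2.COLOR_RGB2HSV);pt=[]
for u,v in((292,153),(355,153)):
    k=H[v-12:v+13,u-12:u+13,1]>70;k=blob(k);y,x=np.nonzero(k);pt.append([x.mean()+u-12,y.mean()+v-12]);print(pt[-1],k.sum())
Q=on_z(pt,2.5,m);v=Q[0]-Q[1];yaw=np.arctan2(-v[0],v[1]);print(Q.round(1).tolist(),np.linalg.norm(v),"yaw",np.degrees(yaw))
ex=np.array([np.cos(yaw),np.sin(yaw),0]);o=Q.mean(0)-40*ex;g=o-8*ex;print("origin",o,"grip",g)
print("tool yaw",np.degrees(np.arctan2(R[1,0],R[0,0])),"tool cm to grip z=8",(R.T@([g[0],g[1],8]-p)/10).round(2))
k=np.zeros_like(H[...,2]);k[175:290,300:348]=1;k=(k>0)&(H[...,2]<70)
mk=blob(k);y,x=np.nonzero(mk);print("module px",x.min(),x.max(),y.min(),y.max(),on_z(np.array([[(x.min()+x.max())/2,(y.min()+y.max())/2]],float),18,m))
E
```

```text
[np.float64(297.0), np.float64(153.5)] 2
[np.float64(355.0408163265306), np.float64(153.12244897959184)] 98
[[549.9, -284.9, 2.5], [532.5, -317.7, 2.5]] 37.15094834582619 yaw -27.88306186410626
origin [ 505.80888578 -282.59642254    2.5       ] grip [ 498.73765439 -278.85507431    2.5       ]
tool yaw -28.172440422222234 tool cm to grip z=8 [ 0.45  0.49 11.29]
module px 308 340 203 280 [[ 493.90632489 -274.45257628   18.        ]]
```

>>> send_rows:
  targets:
    - {"x":0.45,"y":0.34,"z":3.5,"ax":0,"ay":0,"az":0,"gripper":-1}
    - {"x":0,"y":0,"z":3.5,"ax":0,"ay":0,"az":0,"gripper":-1}
    - {"x":0,"y":0,"z":2.5,"ax":0,"ay":0,"az":0,"gripper":-1}
    - {"x":0,"y":0,"z":1,"ax":0,"ay":0,"az":0,"gripper":-1}
    - {"x":0,"y":0,"z":0,"ax":0,"ay":0,"az":0,"gripper":-1}

```text
clock: 7.22
position: [497.5, -277.1, 16.0]
ee_rot: [0.97, -0.244, -0.002, 0.002]
contact_force: [-0.6, -0.5, -0.2]
gripper_width: 85.3
grasp_force: 0.0
```

```bash
python3 - <<'E'
from h import *
st();s=arm.read_state();R=Ro.from_quat(s["ee_rot"]).as_matrix()
print("yaw",np.degrees(np.arctan2(R[1,0],R[0,0])),(R.T@(np.array([498.1,-280.1,8.])-s["position"])/10).round(2),s["position"])
E
```

```text
t 7.22 stand-TCP [ 149.4 -461.5   16. ] tool x [ 0.97  -0.241 -0.002] z [-0.003 -0.004 -1.   ] F [-0.6 -0.5 -0.2] w 85.3 0.0
yaw -28.20150937161985 [0.19 0.23 0.8 ] [ 497.54548532 -277.09602187   16.02224752]
```

>>> send_rows:
  targets:
    - {"x":0.19,"y":-0.05,"z":0.8,"ax":0,"ay":0,"az":0,"gripper":-1}
    - {"x":0,"y":0,"z":0,"ax":0,"ay":0,"az":0,"gripper":1}
    - {"x":0,"y":0,"z":0,"ax":0,"ay":0,"az":0,"gripper":1}
    - {"x":0,"y":0,"z":0,"ax":0,"ay":0,"az":0,"gripper":1}
    - {"x":0,"y":0,"z":0,"ax":0,"ay":0,"az":0,"gripper":1}

```text
clock: 7.63
position: [501.2, -278.4, 10.0]
ee_rot: [0.97, -0.244, 0.001, 0.002]
contact_force: [-0.5, -0.7, -0.2]
gripper_width: 38.8
grasp_force: 0.0
```

>>> send_rows:
  targets:
    - {"x":0,"y":0,"z":0,"ax":0,"ay":0,"az":0,"gripper":1}
    - {"x":0,"y":0,"z":0,"ax":0,"ay":0,"az":0,"gripper":1}
    - {"x":0,"y":0,"z":0,"ax":0,"ay":0,"az":0,"gripper":1}

```text
clock: 7.88
position: [501.0, -278.4, 9.8]
ee_rot: [0.97, -0.244, 0.001, 0.002]
contact_force: [-0.9, 1.1, 5.9]
gripper_width: 19.6
grasp_force: 59.3
```

>>> send_rows:
  targets:
    - {"x":0,"y":0,"z":-0.5,"ax":0,"ay":0,"az":0,"gripper":1}
    - {"x":0,"y":0,"z":-1.5,"ax":0,"ay":0,"az":0,"gripper":1}
    - {"x":0,"y":0,"z":-3,"ax":0,"ay":0,"az":0,"gripper":1}
    - {"x":0,"y":0,"z":-3,"ax":0,"ay":0,"az":0,"gripper":1}
    - {"x":0,"y":0,"z":0,"ax":0,"ay":0,"az":0,"gripper":1}

```text
clock: 8.3
position: [504.2, -279.2, 94.7]
ee_rot: [0.97, -0.243, 0.006, 0.003]
contact_force: [2.1, -0.8, -1.5]
gripper_width: 19.8
grasp_force: 58.9
```

```bash
python3 - <<'E'
from h import *
st();s=arm.read_state();R=Ro.from_quat(s["ee_rot"]).as_matrix()
m=arm.camera_model("wrist");im,d=arm.get_image("wrist");np.savez("/tmp/held.npz",im=im,d=d,C=np.array(m["cam_to_world"]),R=R,p=s["position"])
P=np.array([[48,20,-7],[48,-20,-7],[0,0,0]])@R.T+s["position"]
print(proj(P,m).round(0),arm.boxes_of("wrist","plate")[:1])
cv2.imwrite("pics/held.png",im[:,:,::-1])
E
```

```text
t 8.3 stand-TCP [ 156.4 -461.9   94.7] tool x [ 0.971 -0.24   0.012] z [ 0.011 -0.006 -1.   ] F [ 2.1 -0.8 -1.5] w 19.8 58.9
[[377. 206.]
 [262. 206.]
 [319. 319.]] [{'rect': [230.5, 174.9, 172.3, 230.9], 'score': 0.57}]
```

View pics/held.png

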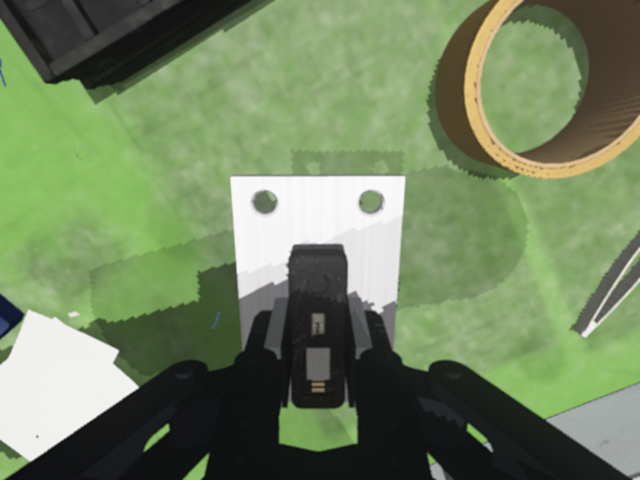

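The plate is held square, with its holes visible at (264,201) and (371,201).

```bash
cat >> h.py <<'E'
def holes(im,guess,r=20):
    H=cv2.cvtColor(im,cv2.COLOR_RGB2HSV);o=[]
    for u,v in guess:
        q=H[v-r:v+r+1,u-r:u+r+1];k=blob((q[...,1]>60)|(q[...,2]<130))
        c=cv2.findContours(k.astype(np.uint8),cv2.RETR_EXTERNAL,cv2.CHAIN_APPROX_NONE)[0][0]
        e=cv2.fitEllipse(cv2.convexHull(c));o.append([e[0][0]+u-r,e[0][1]+v-r]);print("ell",np.round(e[1],1),np.round(o[-1],1))
    return np.array(o)
E
python3 - <<'E'
from h import *
f=np.load("/tmp/held.npz");m=arm.camera_model("wrist");R,p=f["R"],f["p"]
C=np.eye(4);C[:3,:3]=R.T@f["C"][:3,:3];C[:3,3]=R.T@(f["C"][:3,3]-p);m["cam_to_world"]=C
uv=holes(f["im"],[(264,201),(371,201)])
for z in(3,5,7,9):
    Q=on_z(uv,z,m);v=Q[1]-Q[0];print(z,Q[:,:2].round(2).tolist(),np.linalg.norm(v).round(2),"mid",Q.mean(0).round(2),"ang",np.degrees(np.arctan2(-v[0],v[1])).round(2))
print("rot to vertical (tool deg)",np.degrees(np.cross([0,0,1],R.T@[0,0,-1])).round(2))
E
```

```text
ell [20.7 21.5] [264.4 201.9]
ell [19.8 21.2] [370.6 201.7]
3 [[47.15, -20.42], [47.21, 19.07]] 39.48 mid [47.18 -0.68  3.  ] ang -0.1
5 [[46.69, -20.69], [46.76, 19.33]] 40.02 mid [46.72 -0.68  5.  ] ang -0.1
7 [[46.23, -20.96], [46.3, 19.6]] 40.56 mid [46.27 -0.68  7.  ] ang -0.1
9 [[45.78, -21.23], [45.85, 19.87]] 41.1 mid [45.81 -0.68  9.  ] ang -0.1
rot to vertical (tool deg) [ 0.17 -0.7   0.  ]
```

>>> send_rows:
  targets:
    - {"x":-1.5,"y":-0.5,"z":-2,"ax":0,"ay":-0.7,"az":0,"gripper":1}
    - {"x":-2,"y":-1,"z":-3,"ax":0,"ay":0,"az":-4.7,"gripper":1}
    - {"x":-2,"y":-2,"z":-3,"ax":0,"ay":0,"az":-4.7,"gripper":1}
    - {"x":-2,"y":-3,"z":-2,"ax":0,"ay":0,"az":-4.6,"gripper":1}
    - {"x":-2,"y":-3.6,"z":-0.5,"ax":0,"ay":0,"az":0,"gripper":1}

```text
clock: 8.82
position: [448.6, -146.9, 196.4]
ee_rot: [0.992, -0.124, -0.004, 0.0]
contact_force: [1.3, 1.0, -1.1]
gripper_width: 19.4
grasp_force: 59.0
```

>>> send_rows:
  targets:
    - {"x":-1.5,"y":-3.8,"z":0,"ax":0,"ay":0,"az":0,"gripper":1}
    - {"x":-1,"y":-4,"z":0,"ax":0,"ay":0,"az":0,"gripper":1}
    - {"x":-1,"y":-4,"z":0,"ax":0,"ay":0,"az":0,"gripper":1}
    - {"x":-1,"y":-4,"z":0,"ax":0,"ay":0,"az":0,"gripper":1}
    - {"x":-1,"y":-4,"z":0,"ax":0,"ay":0,"az":0,"gripper":1}

```text
clock: 9.23
position: [441.5, 59.8, 193.5]
ee_rot: [0.992, -0.124, -0.007, 0.001]
contact_force: [1.1, -0.5, -1.0]
gripper_width: 19.6
grasp_force: 59.0
```

```bash
python3 - <<'E'
from h import *
p,T=st();print("to go, tool cm",(T.T@(np.array([-46.7,-.7,195])-p)/10).round(2),"yaw err",np.degrees(np.arctan2(T[1,0],T[0,0])))
E
```

```text
t 9.23 stand-TCP [  12.2 -148.8  193.5] tool x [ 1.    -0.    -0.015] z [-0.015 -0.003 -1.   ] F [ 1.1 -0.5 -1. ] w 19.6 59.0
to go, tool cm [ -5.9  -14.81  -0.11] yaw err -0.01742985871761114
```

>>> send_rows:
  targets:
    - {"x":-1.5,"y":-3.8,"z":0,"ax":0,"ay":0,"az":0,"gripper":1}
    - {"x":-1.5,"y":-3.8,"z":0,"ax":0,"ay":0,"az":0,"gripper":1}
    - {"x":-1.5,"y":-3.8,"z":1,"ax":0,"ay":0,"az":0,"gripper":1}
    - {"x":-1.2,"y":-3,"z":3,"ax":0,"ay":0,"az":0,"gripper":1}
    - {"x":0,"y":0,"z":3,"ax":0,"ay":0,"az":0,"gripper":1}

```text
clock: 9.65
position: [423.2, 215.1, 126.4]
ee_rot: [0.993, -0.121, -0.005, -0.002]
contact_force: [-0.3, 0.4, -2.3]
gripper_width: 19.8
grasp_force: 59.0
```

>>> send_rows:
  targets:
    - {"x":0,"y":0,"z":1.5,"ax":0,"ay":0,"az":0,"gripper":1}
    - {"x":0,"y":0,"z":0,"ax":0,"ay":0,"az":0,"gripper":1}
    - {"x":0,"y":0,"z":0,"ax":0,"ay":0,"az":0,"gripper":1}

```text
clock: 9.9
position: [421.8, 209.1, 110.6]
ee_rot: [0.992, -0.124, -0.007, 0.002]
contact_force: [0.3, -0.1, -1.1]
gripper_width: 19.8
grasp_force: 59.0
```

```bash
cat >> h.py <<'E'
def go(t):
    p,T=st();R=T
    print("to go, tool cm",(T.T@(np.array(t)-p)/10).round(2),"yaw err",np.degrees(np.arctan2(T[1,0],T[0,0])).round(2),"tilt fix",np.degrees(np.cross([0,0,1],T.T@[0,0,-1])).round(2))
E
python3 -c "
from h import *
go([-46.7,-.7,100])"
```

```text
t 9.9 stand-TCP [-43.7  -9.  110.6] tool x [ 1.     0.    -0.014] z [-0.014 -0.006 -1.   ] F [ 0.3 -0.1 -1.1] w 19.8 59.0
to go, tool cm [-0.29 -0.83  1.06] yaw err 0.02 tilt fix [ 0.32  0.81 -0.  ]
```

>>> send_rows:
  targets:
    - {"x":-0.28,"y":-0.8,"z":0.5,"ax":0.3,"ay":0.8,"az":0,"gripper":1}
    - {"x":0,"y":0,"z":0.4,"ax":0,"ay":0,"az":0,"gripper":1}
    - {"x":0,"y":0,"z":0,"ax":0,"ay":0,"az":0,"gripper":1}
    - {"x":0,"y":0,"z":0,"ax":0,"ay":0,"az":0,"gripper":1}

```text
clock: 10.23
position: [422.1, 218.1, 103.7]
ee_rot: [0.992, -0.124, 0.001, -0.002]
contact_force: [-0.7, 1.0, -0.8]
gripper_width: 19.6
grasp_force: 59.0
```

```bash
python3 - <<'E'
from h import *
go([-46.7,-.7,92]);s=arm.read_state();R=Ro.from_quat(s["ee_rot"]).as_matrix()
m=arm.camera_model("wrist");im,d=arm.get_image("wrist");np.savez("/tmp/hov.npz",im=im,d=d,C=np.array(m["cam_to_world"]),R=R,p=s["position"])
cv2.imwrite("pics/hov.png",cv2.resize(im[140:270,210:430,::-1],None,fx=3.5,fy=3.5,interpolation=2))
E
```

```text
t 10.23 stand-TCP [-4.550e+01 -1.000e-01  1.037e+02] tool x [ 1.    -0.     0.002] z [ 0.002  0.004 -1.   ] F [-0.7  1.  -0.8] w 19.6 59.0
to go, tool cm [-0.12  0.06  1.17] yaw err -0.02 tilt fix [-0.25 -0.13  0.  ]
```

View pics/hov.png

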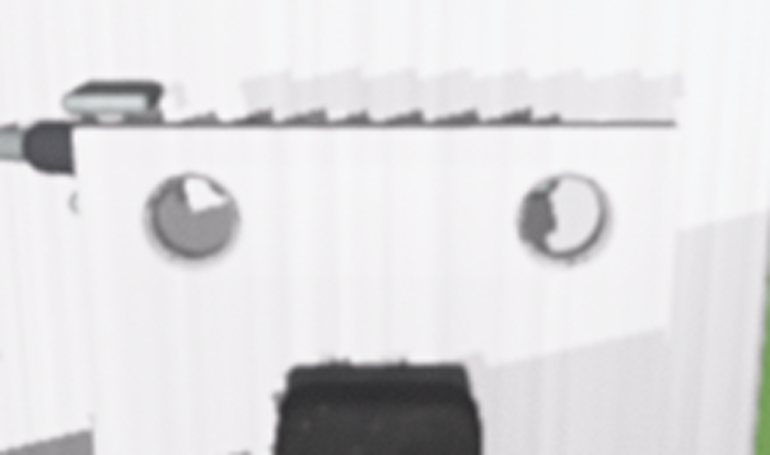

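The holes are at crop (193,216) and (564,218). The posts are still hidden because the view is oblique. I'll lower in small steps by feel.

>>> send_rows:
  targets:
    - {"x":-0.12,"y":0.06,"z":0.9,"ax":-0.25,"ay":-0.1,"az":0,"gripper":1}
    - {"x":0,"y":0,"z":0.8,"ax":0,"ay":0,"az":0,"gripper":1}
    - {"x":0,"y":0,"z":0,"ax":0,"ay":0,"az":0,"gripper":1}
    - {"x":0,"y":0,"z":0,"ax":0,"ay":0,"az":0,"gripper":1}
    - {"x":0,"y":0,"z":0,"ax":0,"ay":0,"az":0,"gripper":1}

```text
clock: 10.7
position: [420.6, 218.0, 86.0]
ee_rot: [0.992, -0.124, 0.0, 0.001]
contact_force: [0.2, 0.4, -1.5]
gripper_width: 19.3
grasp_force: 59.0
```

```bash
python3 - <<'E'
from h import *
go([-46.7,-.7,76]);s=arm.read_state();R=Ro.from_quat(s["ee_rot"]).as_matrix()
m=arm.camera_model("wrist");im,d=arm.get_image("wrist");np.savez("/tmp/hov2.npz",im=im,d=d,C=np.array(m["cam_to_world"]),R=R,p=s["position"])
cv2.imwrite("pics/hov2.png",cv2.resize(im[165:240,225:410,::-1],None,fx=4.2,fy=4.2,interpolation=2))
E
```

```text
t 10.7 stand-TCP [-47.   -0.6  86. ] tool x [1. 0. 0.] z [ 0.    -0.001 -1.   ] F [ 0.2  0.4 -1.5] w 19.3 59.0
to go, tool cm [0.03 0.01 1.  ] yaw err 0.01 tilt fix [ 0.06 -0.01  0.  ]
```

View pics/hov2.png

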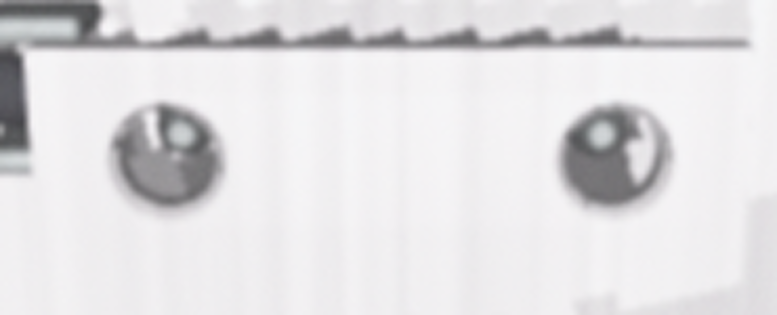

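The post tops show through both holes, at crop (181,133) and (600,133). The hole rims are centred on (167,155) and (614,155).

```bash
python3 - <<'E'
from h import *
f=np.load("/tmp/hov2.npz");m=arm.camera_model("wrist");R,p=f["R"],f["p"]
C=np.eye(4);C[:3,:3]=R.T@f["C"][:3,:3];C[:3,3]=R.T@(f["C"][:3,3]-p);m["cam_to_world"]=C
h=np.array([[225+167/4.2,165+155/4.2],[225+614/4.2,165+155/4.2]])-.4
q=np.array([[225+181/4.2,165+133/4.2],[225+600/4.2,165+133/4.2]])-.4
for n,u,zs in(("hole",h,(4,5,6)),("post",q,(12,14,16))):
    for z in zs:Q=on_z(u,z,m);print(n,z,"mid",Q.mean(0)[:2].round(2),"span",np.linalg.norm(Q[1]-Q[0]).round(2))
E
```

```text
hole 4 mid [47.17 -0.44] span 39.84
hole 5 mid [46.95 -0.44] span 40.11
hole 6 mid [46.72 -0.44] span 40.38
post 12 mid [47.46 -0.44] span 39.21
post 14 mid [47.03 -0.45] span 39.71
post 16 mid [46.6  -0.45] span 40.22
```

>>> send_rows:
  targets:
    - {"x":0,"y":0,"z":0.5,"ax":0,"ay":0,"az":0,"gripper":1}
    - {"x":0,"y":0,"z":0.5,"ax":0,"ay":0,"az":0,"gripper":1}
    - {"x":0,"y":0,"z":0.5,"ax":0,"ay":0,"az":0,"gripper":1}
    - {"x":0,"y":0,"z":0,"ax":0,"ay":0,"az":0,"gripper":1}

```text
clock: 11.08
position: [419.9, 217.4, 69.9]
ee_rot: [0.992, -0.124, -0.001, 0.001]
contact_force: [-0.6, -0.1, -1.3]
gripper_width: 20.0
grasp_force: 59.0
```

```bash
python3 -c "
from h import *
go([-46.9,-.6,52])"
```

```text
t 11.08 stand-TCP [-47.6  -1.3  69.9] tool x [ 1.    -0.    -0.001] z [-0.001 -0.003 -1.   ] F [-0.6 -0.1 -1.3] w 20.0 59.0
to go, tool cm [ 0.07 -0.08  1.79] yaw err -0.01 tilt fix [ 0.15  0.06 -0.  ]
```

Plate underside at about 60 mm, below the post tops, with no contact force. I'll continue.

>>> send_rows:
  targets:
    - {"x":0.06,"y":-0.07,"z":0.4,"ax":0,"ay":0,"az":0,"gripper":1}
    - {"x":0,"y":0,"z":0.4,"ax":0,"ay":0,"az":0,"gripper":1}
    - {"x":0,"y":0,"z":0.4,"ax":0,"ay":0,"az":0,"gripper":1}
    - {"x":0,"y":0,"z":0.2,"ax":0,"ay":0,"az":0,"gripper":1}
    - {"x":0,"y":0,"z":0,"ax":0,"ay":0,"az":0,"gripper":1}

```text
clock: 11.5
position: [421.0, 218.2, 56.5]
ee_rot: [0.992, -0.124, -0.0, 0.001]
contact_force: [0.1, 0.3, -1.9]
gripper_width: 19.7
grasp_force: 59.1
```

>>> send_rows:
  targets:
    - {"x":0,"y":0,"z":0.15,"ax":0,"ay":0,"az":0,"gripper":1}
    - {"x":0,"y":0,"z":0.0,"ax":0,"ay":0,"az":0,"gripper":1}

```text
clock: 11.67
position: [421.1, 218.3, 55.3]
ee_rot: [0.992, -0.124, -0.0, 0.001]
contact_force: [0.2, -1.1, -1.1]
gripper_width: 19.4
grasp_force: 59.1
```

>>> send_rows:
  targets:
    - {"x":0,"y":0,"z":0.15,"ax":0,"ay":0,"az":0,"gripper":1}
    - {"x":0,"y":0,"z":0.0,"ax":0,"ay":0,"az":0,"gripper":1}

```text
clock: 11.83
position: [421.1, 218.3, 53.9]
ee_rot: [0.992, -0.124, -0.0, 0.001]
contact_force: [-0.7, -0.9, -1.3]
gripper_width: 19.5
grasp_force: 59.1
```

>>> send_rows:
  targets:
    - {"x":0,"y":0,"z":0.15,"ax":0,"ay":0,"az":0,"gripper":1}
    - {"x":0,"y":0,"z":0.15,"ax":0,"ay":0,"az":0,"gripper":1}
    - {"x":0,"y":0,"z":0.0,"ax":0,"ay":0,"az":0,"gripper":1}

```text
clock: 12.08
position: [421.2, 218.3, 50.9]
ee_rot: [0.992, -0.124, -0.0, 0.001]
contact_force: [0.3, -2.7, -0.5]
gripper_width: 19.6
grasp_force: 59.1
```

>>> send_rows:
  targets:
    - {"x":0,"y":0,"z":0.1,"ax":0,"ay":0,"az":0,"gripper":1}
    - {"x":0,"y":0,"z":0.0,"ax":0,"ay":0,"az":0,"gripper":1}

```text
clock: 12.25
position: [421.2, 218.4, 49.9]
ee_rot: [0.992, -0.124, -0.0, 0.001]
contact_force: [-0.6, -2.3, -0.5]
gripper_width: 19.5
grasp_force: 59.2
```

>>> send_rows:
  targets:
    - {"x":0,"y":0,"z":0.08,"ax":0,"ay":0,"az":0,"gripper":1}
    - {"x":0,"y":0,"z":0.0,"ax":0,"ay":0,"az":0,"gripper":1}

```text
clock: 12.42
position: [421.2, 218.4, 49.2]
ee_rot: [0.992, -0.124, -0.0, 0.001]
contact_force: [0.0, -2.2, -0.8]
gripper_width: 19.7
grasp_force: 59.2
```

>>> send_rows:
  targets:
    - {"x":0,"y":0.04,"z":0.08,"ax":0,"ay":0,"az":0,"gripper":1}
    - {"x":0,"y":0,"z":0.0,"ax":0,"ay":0,"az":0,"gripper":1}

```text
clock: 12.58
position: [421.3, 218.3, 48.5]
ee_rot: [0.992, -0.124, 0.0, 0.0]
contact_force: [-0.2, -2.1, -0.1]
gripper_width: 19.6
grasp_force: 59.2
```

>>> send_rows:
  targets:
    - {"x":0,"y":0.02,"z":0.08,"ax":0,"ay":0,"az":0,"gripper":1}
    - {"x":0,"y":0,"z":0.0,"ax":0,"ay":0,"az":0,"gripper":1}

```text
clock: 12.75
position: [421.3, 218.2, 47.7]
ee_rot: [0.992, -0.124, 0.0, 0.0]
contact_force: [-0.0, -1.8, -0.0]
gripper_width: 19.6
grasp_force: 59.2
```

>>> send_rows:
  targets:
    - {"x":0,"y":0,"z":0.08,"ax":0,"ay":0,"az":0,"gripper":1}
    - {"x":0,"y":0,"z":0.0,"ax":0,"ay":0,"az":0,"gripper":1}

```text
clock: 12.92
position: [421.3, 218.2, 46.9]
ee_rot: [0.992, -0.124, 0.0, 0.0]
contact_force: [-0.7, -0.9, -0.9]
gripper_width: 19.4
grasp_force: 59.2
```

>>> send_rows:
  targets:
    - {"x":0,"y":0,"z":0.06,"ax":0,"ay":0,"az":0,"gripper":1}
    - {"x":0,"y":0,"z":0.0,"ax":0,"ay":0,"az":0,"gripper":1}

```text
clock: 13.08
position: [421.4, 218.2, 46.7]
ee_rot: [0.992, -0.124, 0.0, 0.0]
contact_force: [-1.8, -0.9, 3.5]
gripper_width: 19.4
grasp_force: 59.6
```

The plate has touched the deck: the vertical force rose to +3.5 N at the expected height. Releasing it.

>>> send_rows:
  targets:
    - {"x":0,"y":0,"z":0,"ax":0,"ay":0,"az":0,"gripper":-0.2}
    - {"x":0,"y":0,"z":0,"ax":0,"ay":0,"az":0,"gripper":-0.2}
    - {"x":0,"y":0,"z":0,"ax":0,"ay":0,"az":0,"gripper":-0.2}
    - {"x":0,"y":0,"z":0,"ax":0,"ay":0,"az":0,"gripper":-0.2}

```text
clock: 13.42
position: [421.5, 218.4, 46.4]
ee_rot: [0.992, -0.124, 0.0, -0.0]
contact_force: [0.0, -0.4, -0.7]
gripper_width: 51.1
grasp_force: 0.0
```

>>> send_rows:
  targets:
    - {"x":0,"y":0,"z":-0.5,"ax":0,"ay":0,"az":0,"gripper":-0.2}
    - {"x":0,"y":0,"z":-2,"ax":0,"ay":0,"az":0,"gripper":-0.2}
    - {"x":0,"y":0,"z":-3,"ax":0,"ay":0,"az":0,"gripper":-0.2}
    - {"x":0,"y":0,"z":-3,"ax":0,"ay":0,"az":0,"gripper":-0.2}
    - {"x":0,"y":0,"z":0,"ax":0,"ay":0,"az":0,"gripper":-0.2}

```text
clock: 13.83
position: [424.4, 220.7, 137.3]
ee_rot: [0.992, -0.123, 0.005, -0.004]
contact_force: [0.1, 0.4, 0.0]
gripper_width: 51.3
grasp_force: 0.0
```

```bash
python3 - <<'E'
from h import *
p,T=st();s=arm.read_state();R=Ro.from_quat(s["ee_rot"]).as_matrix()
m=arm.camera_model("wrist");im,d=arm.get_image("wrist");np.savez("/tmp/done.npz",im=im,d=d,C=np.array(m["cam_to_world"]),R=R,p=s["position"])
cv2.imwrite("pics/done.png",im[:,:,::-1])
q=[0,132-20,180];print("to above bar",(T.T@(np.array(q)-p)/10).round(2))
E
```

```text
t 13.83 stand-TCP [-44.    3.  137.3] tool x [1.    0.002 0.008] z [ 0.008  0.009 -1.   ] F [0.1 0.4 0. ] w 51.3 0.0
to above bar [  4.45 -10.93  -4.13]
```

View pics/done.png

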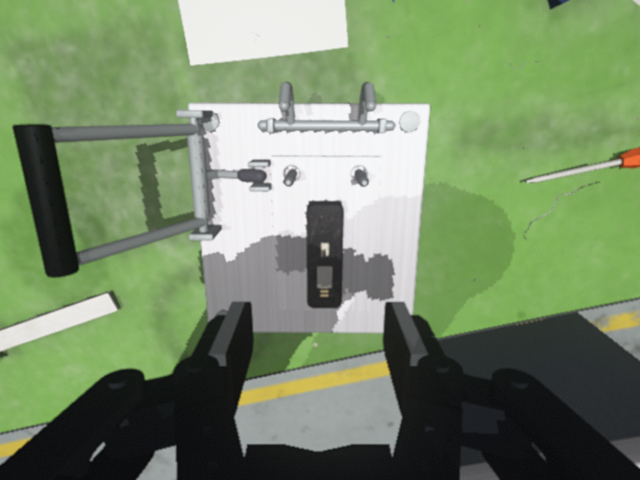

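The plate lies flat with both posts through its holes, at (291,175) and (360,175), and the lever is still open at the left, with its bar at (47,200). Next is pressing the lever with the fingers shut.

>>> send_rows:
  targets:
    - {"x":0.5,"y":-0.5,"z":-3.5,"ax":0,"ay":0,"az":0,"gripper":1}
    - {"x":1.3,"y":-3.4,"z":-0.5,"ax":0,"ay":0,"az":0,"gripper":1}
    - {"x":1.3,"y":-3.4,"z":0,"ax":0,"ay":0,"az":0,"gripper":1}
    - {"x":1.3,"y":-3.4,"z":0,"ax":0,"ay":0,"az":0,"gripper":1}
    - {"x":0,"y":0,"z":0,"ax":0,"ay":0,"az":0,"gripper":1}

```text
clock: 14.3
position: [493.3, 315.4, 170.0]
ee_rot: [0.992, -0.123, 0.001, -0.0]
contact_force: [0.5, -0.6, 0.2]
gripper_width: -0.0
grasp_force: 0.0
```

>>> send_rows:
  targets:
    - {"x":0,"y":0,"z":0,"ax":0,"ay":0,"az":0,"gripper":1}
    - {"x":0,"y":0,"z":0,"ax":0,"ay":0,"az":0,"gripper":1}
    - {"x":0,"y":0,"z":0,"ax":0,"ay":0,"az":0,"gripper":1}
    - {"x":0,"y":0,"z":0,"ax":0,"ay":0,"az":0,"gripper":1}

```text
clock: 14.63
position: [489.5, 310.0, 171.3]
ee_rot: [0.992, -0.124, -0.0, 0.001]
contact_force: [-0.5, 0.6, 1.0]
gripper_width: -0.1
grasp_force: 0.0
```

```bash
python3 -c "
from h import *
go([0,113,134])"
```

```text
t 14.63 stand-TCP [ -2.8 105.6 171.3] tool x [ 1. -0.  0.] z [ 0.    -0.001 -1.   ] F [-0.5  0.6  1. ] w -0.1 0.0
to go, tool cm [ 0.28 -0.74  3.73] yaw err -0.01 tilt fix [ 0.06 -0.    0.  ]
```

>>> send_rows:
  targets:
    - {"x":0.28,"y":-0.74,"z":1.5,"ax":0,"ay":0,"az":0,"gripper":1}
    - {"x":0,"y":0,"z":1.5,"ax":0,"ay":0,"az":0,"gripper":1}
    - {"x":0,"y":0,"z":0.7,"ax":0,"ay":0,"az":0,"gripper":1}
    - {"x":0,"y":0,"z":0,"ax":0,"ay":0,"az":0,"gripper":1}
    - {"x":0,"y":0,"z":0,"ax":0,"ay":0,"az":0,"gripper":1}

```text
clock: 15.05
position: [494.6, 317.0, 134.5]
ee_rot: [0.992, -0.124, 0.0, 0.001]
contact_force: [0.6, -0.9, 0.6]
gripper_width: -0.2
grasp_force: 0.0
```

```bash
python3 -c "
from h import *
go([0,121.7,121.7])"
```

```text
t 15.05 stand-TCP [  0.3 113.6 134.5] tool x [1. 0. 0.] z [ 0.    -0.001 -1.   ] F [ 0.6 -0.9  0.6] w -0.2 0.0
to go, tool cm [-0.03 -0.82  1.28] yaw err 0.01 tilt fix [ 0.06 -0.03  0.  ]
```

>>> send_rows:
  targets:
    - {"x":0,"y":-0.4,"z":0.65,"ax":0,"ay":0,"az":0,"gripper":1}
    - {"x":0,"y":-0.4,"z":0.65,"ax":0,"ay":0,"az":0,"gripper":1}
    - {"x":0,"y":0,"z":0,"ax":0,"ay":0,"az":0,"gripper":1}

```text
clock: 15.3
position: [498.9, 327.8, 124.1]
ee_rot: [0.992, -0.123, 0.003, -0.002]
contact_force: [-1.2, 1.3, 10.4]
gripper_width: -0.0
grasp_force: 4.6
```

>>> send_rows:
  targets:
    - {"x":0,"y":-0.45,"z":0.4,"ax":0,"ay":0,"az":0,"gripper":1}
    - {"x":0,"y":-0.45,"z":0.4,"ax":0,"ay":0,"az":0,"gripper":1}
    - {"x":0,"y":0,"z":0,"ax":0,"ay":0,"az":0,"gripper":1}

```text
clock: 15.55
position: [498.6, 334.4, 112.2]
ee_rot: [0.992, -0.124, -0.0, 0.001]
contact_force: [0.2, 0.1, -0.0]
gripper_width: 0.0
grasp_force: 0.0
```

```bash
python3 -c "
from h import *
go([0,138,104.2])"
```

```text
t 15.55 stand-TCP [ -0.  131.4 112.2] tool x [ 1.  0. -0.] z [-0.    -0.001 -1.   ] F [ 0.2  0.1 -0. ] w 0.0 0.0
to go, tool cm [ 0.   -0.66  0.8 ] yaw err 0.02 tilt fix [ 0.08  0.03 -0.  ]
```

The force fell to zero, so the bar slipped off the narrow fingertip (the arm overshot in y) and sprang open again. I'll back off and turn the tool 90° to present the 22 mm pad width along the bar's travel, then go slower.

>>> send_rows:
  targets:
    - {"x":0,"y":-2.5,"z":0,"ax":0,"ay":0,"az":0,"gripper":1}
    - {"x":0,"y":-0.5,"z":-3.5,"ax":0,"ay":0,"az":0,"gripper":1}
    - {"x":0,"y":0,"z":-2,"ax":0,"ay":0,"az":0,"gripper":1}
    - {"x":0,"y":0,"z":0,"ax":0,"ay":0,"az":0,"gripper":1}

```text
clock: 15.88
position: [508.5, 365.3, 172.6]
ee_rot: [0.992, -0.123, 0.003, -0.003]
contact_force: [-0.3, 0.2, 0.6]
gripper_width: -0.4
grasp_force: 0.0
```

```bash
python3 -c "
from h import *
go([0,112,136]);print(arm.read_state()['joints'])
m=arm.camera_model('wrist');im,d=arm.get_image('wrist')
P,uv=cloud(d,m,(0,0,640,480));R=Ro.from_euler('z',YAW,degrees=True).as_matrix();P=(P-[*O,0])@R
k=(d.ravel()>0)&(abs(P[:,0])<35)&(P[:,1]>90)&(P[:,1]<165)&(P[:,2]>30)&(im.reshape(-1,3).max(1)<70)
Q=P[k];print(len(Q),Q.min(0).round(),Q.max(0).round(),np.median(Q,0).round())
c,t=arm.get_image('top');np.savez('/tmp/top2.npz',im=c,d=t);print(arm.boxes_of('top','lever')[:1])"
```

```text
t 15.88 stand-TCP [  1.9 163.8 172.6] tool x [1.    0.002 0.006] z [ 0.006  0.006 -1.   ] F [-0.3  0.2  0.6] w -0.4 0.0
to go, tool cm [-0.22  5.2   3.63] yaw err 0.09 tilt fix [-0.34 -0.32  0.  ]
[ 0.88227997  0.42695264 -0.0803379   0.00280221 -1.05574842  0.44008428]
28195 [-30. 101. 104.] [ 30. 165. 262.] [ 14. 137. 239.]
[{'rect': [116.9, 207.5, 44.1, 35.0], 'score': 0.61}]
```

>>> send_rows:
  targets:
    - {"x":0,"y":0,"z":0,"ax":-0.3,"ay":-0.3,"az":-6.9,"gripper":1}
    - {"x":0,"y":0,"z":0,"ax":0,"ay":0,"az":-6.9,"gripper":1}
    - {"x":0,"y":0,"z":0,"ax":0,"ay":0,"az":-6.9,"gripper":1}
    - {"x":0,"y":0,"z":0,"ax":0,"ay":0,"az":-6.9,"gripper":1}
    - {"x":0,"y":0,"z":0,"ax":0,"ay":0,"az":-6.9,"gripper":1}

```text
clock: 16.45
position: [505.5, 362.1, 166.4]
ee_rot: [0.984, 0.179, -0.005, 0.003]
contact_force: [-0.7, -0.2, -0.8]
gripper_width: -0.2
grasp_force: 0.0
```

>>> send_rows:
  targets:
    - {"x":0,"y":0,"z":0,"ax":0,"ay":0,"az":-6.9,"gripper":1}
    - {"x":0,"y":0,"z":0,"ax":0,"ay":0,"az":-6.9,"gripper":1}
    - {"x":0,"y":0,"z":0,"ax":0,"ay":0,"az":-6.9,"gripper":1}
    - {"x":0,"y":0,"z":0,"ax":0,"ay":0,"az":-6.9,"gripper":1}
    - {"x":0,"y":0,"z":0,"ax":0,"ay":0,"az":-6.9,"gripper":1}

```text
clock: 16.87
position: [505.5, 362.1, 166.4]
ee_rot: [0.887, 0.462, -0.005, 0.001]
contact_force: [0.1, 0.2, 1.4]
gripper_width: -0.1
grasp_force: 0.0
```

>>> send_rows:
  targets:
    - {"x":0,"y":0,"z":0,"ax":0,"ay":0,"az":-6.9,"gripper":1}
    - {"x":0,"y":0,"z":0,"ax":0,"ay":0,"az":-6.9,"gripper":1}
    - {"x":0,"y":0,"z":0,"ax":0,"ay":0,"az":-6.9,"gripper":1}
    - {"x":0,"y":0,"z":0,"ax":0,"ay":0,"az":0,"gripper":1}
    - {"x":0,"y":0,"z":0,"ax":0,"ay":0,"az":0,"gripper":1}

```text
clock: 17.28
position: [505.7, 362.4, 167.0]
ee_rot: [0.792, 0.611, -0.005, 0.0]
contact_force: [1.4, 0.8, -0.1]
gripper_width: 0.1
grasp_force: 0.0
```

```bash
cat >> h.py <<'E'
def bar(show=None):
    m=arm.camera_model('wrist');im,d=arm.get_image('wrist')
    P,uv=cloud(d,m,(0,0,640,480));R=Ro.from_euler('z',YAW,degrees=True).as_matrix();P=(P-[*O,0])@R
    k=(d.ravel()>0)&(abs(P[:,0])<35)&(P[:,1]>90)&(P[:,1]<165)&(P[:,2]>30)&(P[:,2]<145)&(im.reshape(-1,3).max(1)<70)
    Q=P[k];print(len(Q),np.percentile(Q,[3,50,97],axis=0).round() if len(Q) else None)
E
python3 -c "
from h import *
go([0,114,136]);bar()"
```

```text
t 17.28 stand-TCP [ -0.  160.3 167. ] tool x [ 0.008  1.    -0.008] z [-0.006 -0.008 -1.   ] F [ 1.4  0.8 -0.1] w 0.1 0.0
to go, tool cm [-4.6   0.06  3.13] yaw err 89.51 tilt fix [-0.33  0.47  0.  ]
284 [[-29. 112. 122.]
 [-23. 116. 126.]
 [ 29. 117. 130.]]
```

>>> send_rows:
  targets:
    - {"x":-2.3,"y":0,"z":0,"ax":-0.3,"ay":0.4,"az":0,"gripper":1}
    - {"x":-2.2,"y":0,"z":0.8,"ax":0,"ay":0,"az":0,"gripper":1}
    - {"x":0,"y":0,"z":1.6,"ax":0,"ay":0,"az":0,"gripper":1}
    - {"x":0,"y":0,"z":0.5,"ax":0,"ay":0,"az":0,"gripper":1}
    - {"x":0,"y":0,"z":0,"ax":0,"ay":0,"az":0,"gripper":1}

```text
clock: 17.75
position: [494.3, 318.7, 137.8]
ee_rot: [0.791, 0.611, -0.001, 0.0]
contact_force: [0.3, 0.1, -0.2]
gripper_width: 0.1
grasp_force: 0.0
```

>>> send_rows:
  targets:
    - {"x":0,"y":0,"z":0,"ax":0,"ay":0,"az":0,"gripper":1}
    - {"x":0,"y":0,"z":0,"ax":0,"ay":0,"az":0,"gripper":1}

```text
clock: 17.92
position: [495.5, 320.3, 139.9]
ee_rot: [0.791, 0.612, 0.001, 0.0]
contact_force: [0.2, 0.7, 0.7]
gripper_width: 0.1
grasp_force: 0.0
```

```bash
python3 -c "
from h import *
go([0,117,125.5])"
```

```text
t 17.92 stand-TCP [  0.4 117.  139.9] tool x [0.005 1.    0.002] z [ 0.002  0.002 -1.   ] F [0.2 0.7 0.7] w 0.1 0.0
to go, tool cm [-0.   -0.05  1.44] yaw err 89.71 tilt fix [ 0.09 -0.1   0.  ]
```

>>> send_rows:
  targets:
    - {"x":0,"y":0,"z":0.5,"ax":0,"ay":0,"az":0,"gripper":1}
    - {"x":0,"y":0,"z":0.5,"ax":0,"ay":0,"az":0,"gripper":1}
    - {"x":0,"y":0,"z":0.4,"ax":0,"ay":0,"az":0,"gripper":1}
    - {"x":0,"y":0,"z":0,"ax":0,"ay":0,"az":0,"gripper":1}
    - {"x":0,"y":0,"z":0,"ax":0,"ay":0,"az":0,"gripper":1}

```text
clock: 18.33
position: [496.2, 321.1, 127.6]
ee_rot: [0.791, 0.612, 0.003, 0.0]
contact_force: [-2.5, 0.9, 9.2]
gripper_width: 0.2
grasp_force: 4.5
```

```bash
python3 -c "
from h import *
go([0,124,119])"
```

```text
t 18.33 stand-TCP [  0.9 117.9 127.6] tool x [0.004 1.    0.005] z [ 0.004  0.005 -1.   ] F [-2.5  0.9  9.2] w 0.2 4.5
to go, tool cm [ 0.6  -0.09  0.86] yaw err 89.78 tilt fix [ 0.21 -0.26  0.  ]
```

>>> send_rows:
  targets:
    - {"x":0.2,"y":-0.05,"z":0.35,"ax":0,"ay":0,"az":0,"gripper":1}
    - {"x":0.3,"y":0,"z":0.35,"ax":0,"ay":0,"az":0,"gripper":1}
    - {"x":0,"y":0,"z":0,"ax":0,"ay":0,"az":0,"gripper":1}

```text
clock: 18.58
position: [498.6, 328.2, 122.8]
ee_rot: [0.79, 0.613, 0.006, -0.0]
contact_force: [-3.3, 2.3, 14.9]
gripper_width: 0.5
grasp_force: 7.6
```

```bash
python3 -c "
from h import *
go([0,130.5,113.5])"
```

```text
t 18.58 stand-TCP [  1.4 125.5 122.8] tool x [0.002 1.    0.01 ] z [ 0.007  0.01  -1.   ] F [-3.3  2.3 14.9] w 0.5 7.6
to go, tool cm [ 0.49 -0.15  0.94] yaw err 89.86 tilt fix [ 0.41 -0.57  0.  ]
```

>>> send_rows:
  targets:
    - {"x":0.05,"y":-0.1,"z":0.35,"ax":0.3,"ay":-0.4,"az":0,"gripper":1}
    - {"x":0.15,"y":0,"z":0.35,"ax":0,"ay":0,"az":0,"gripper":1}
    - {"x":0,"y":0,"z":0,"ax":0,"ay":0,"az":0,"gripper":1}

```text
clock: 18.83
position: [500.3, 333.5, 118.5]
ee_rot: [0.79, 0.613, 0.006, -0.001]
contact_force: [-2.7, 6.9, 21.0]
gripper_width: 0.0
grasp_force: 10.4
```

```bash
cat >> h.py <<'E'
def lev(D=37):
    p,T=st();q=np.arcsin((p[2]-6-D-16)/80);print("q",q.round(3),"bar y",(72+80*np.cos(q)).round(1),"TCP y off",(p[1]-72-80*np.cos(q)).round(1))
    for n in(.15,.3):
        r=q-n;print("next q",r.round(2),"dx,dz cm",((72+80*np.cos(r)-p[1])/10).round(2),((p[2]-6-D-16-80*np.sin(r))/10).round(2))
E
python3 -c "
from h import *
lev()"
```

```text
t 18.83 stand-TCP [  1.8 131.  118.5] tool x [0.001 1.    0.011] z [ 0.007  0.011 -1.   ] F [-2.7  6.9 21. ] w 0.0 10.4
q 0.839 bar y 125.5 TCP y off 5.5
next q 0.69 dx,dz cm 0.28 0.87
next q 0.54 dx,dz cm 0.97 1.85
```

>>> send_rows:
  targets:
    - {"x":0.1,"y":-0.1,"z":0.2,"ax":0.2,"ay":5,"az":0,"gripper":1}
    - {"x":0.05,"y":0,"z":0.2,"ax":0,"ay":5,"az":0,"gripper":1}
    - {"x":0.05,"y":0,"z":0.2,"ax":0,"ay":5,"az":0,"gripper":1}
    - {"x":0,"y":0,"z":0.2,"ax":0,"ay":5,"az":0,"gripper":1}
    - {"x":0,"y":0,"z":0,"ax":0,"ay":0,"az":0,"gripper":1}

```text
clock: 19.25
position: [501.5, 335.8, 113.3]
ee_rot: [0.778, 0.601, 0.146, -0.109]
contact_force: [-0.1, 5.6, 21.0]
gripper_width: -0.1
grasp_force: 9.0
```

```bash
python3 -c "
from h import *
lev()"
```

```text
t 19.25 stand-TCP [  2.4 133.4 113.3] tool x [0.004 0.933 0.359] z [ 0.008  0.359 -0.933] F [-0.1  5.6 21. ] w -0.1 9.0
q 0.745 bar y 130.8 TCP y off 2.7
next q 0.6 dx,dz cm 0.48 0.94
next q 0.45 dx,dz cm 1.08 1.98
```

>>> send_rows:
  targets:
    - {"x":-0.03,"y":-0.1,"z":0.35,"ax":0,"ay":0,"az":0,"gripper":1}
    - {"x":-0.03,"y":-0.05,"z":0.35,"ax":0,"ay":0,"az":0,"gripper":1}
    - {"x":-0.03,"y":0,"z":0.35,"ax":0,"ay":0,"az":0,"gripper":1}
    - {"x":0,"y":0,"z":0,"ax":0,"ay":0,"az":0,"gripper":1}

```text
clock: 19.58
position: [501.7, 339.3, 101.9]
ee_rot: [0.777, 0.603, 0.145, -0.107]
contact_force: [1.3, 4.2, 18.0]
gripper_width: 0.0
grasp_force: 7.9
```

```bash
python3 -c "
from h import *
lev()"
```

```text
t 19.58 stand-TCP [  1.7 136.9 101.9] tool x [0.001 0.935 0.354] z [ 0.009  0.354 -0.935] F [ 1.3  4.2 18. ] w 0.0 7.9
q 0.566 bar y 139.5 TCP y off -2.6
next q 0.42 dx,dz cm 0.83 1.06
next q 0.27 dx,dz cm 1.23 2.19
```

>>> send_rows:
  targets:
    - {"x":0.07,"y":-0.05,"z":0.4,"ax":0,"ay":0,"az":0,"gripper":1}
    - {"x":0.07,"y":0,"z":0.4,"ax":0,"ay":0,"az":0,"gripper":1}
    - {"x":0.07,"y":0,"z":0.4,"ax":0,"ay":0,"az":0,"gripper":1}
    - {"x":0,"y":0,"z":0,"ax":0,"ay":0,"az":0,"gripper":1}

```text
clock: 19.92
position: [501.9, 344.3, 89.6]
ee_rot: [0.778, 0.603, 0.143, -0.107]
contact_force: [3.0, 1.7, 12.5]
gripper_width: -0.1
grasp_force: 5.5
```

```bash
python3 -c "
from h import *
lev()"
```

```text
t 19.92 stand-TCP [  0.7 141.9  89.6] tool x [0.002 0.936 0.351] z [ 0.007  0.351 -0.936] F [ 3.   1.7 12.5] w -0.1 5.5
q 0.392 bar y 145.9 TCP y off -4.0
next q 0.24 dx,dz cm 0.78 1.14
next q 0.09 dx,dz cm 0.98 2.32
```

>>> send_rows:
  targets:
    - {"x":0.05,"y":0,"z":0.4,"ax":0,"ay":0,"az":0,"gripper":1}
    - {"x":0.05,"y":0,"z":0.4,"ax":0,"ay":0,"az":0,"gripper":1}
    - {"x":0.05,"y":0,"z":0.4,"ax":0,"ay":0,"az":0,"gripper":1}
    - {"x":0,"y":0,"z":0,"ax":0,"ay":0,"az":0,"gripper":1}

```text
clock: 20.25
position: [500.5, 347.1, 75.5]
ee_rot: [0.779, 0.603, 0.138, -0.107]
contact_force: [1.0, 0.5, 5.5]
gripper_width: 0.2
grasp_force: 2.4
```

```bash
python3 -c "
from h import *
lev()"
```

```text
t 20.25 stand-TCP [ -1.3 144.2  75.5] tool x [0.005 0.939 0.345] z [ 0.002  0.345 -0.939] F [1.  0.5 5.5] w 0.2 2.4
q 0.208 bar y 150.3 TCP y off -6.0
next q 0.06 dx,dz cm 0.76 1.19
next q -0.09 dx,dz cm 0.74 2.39
```

>>> send_rows:
  targets:
    - {"x":0.1,"y":0.05,"z":0.4,"ax":0,"ay":0,"az":0,"gripper":1}
    - {"x":0.1,"y":0,"z":0.4,"ax":0,"ay":0,"az":0,"gripper":1}
    - {"x":0.05,"y":0,"z":0.3,"ax":0,"ay":0,"az":0,"gripper":1}
    - {"x":0,"y":0,"z":0,"ax":0,"ay":0,"az":0,"gripper":1}

```text
clock: 20.58
position: [497.5, 349.5, 61.3]
ee_rot: [0.78, 0.602, 0.131, -0.108]
contact_force: [-0.6, 0.8, 0.4]
gripper_width: -0.2
grasp_force: 0.0
```

```bash
python3 -c "
from h import *
lev()"
```

```text
t 20.58 stand-TCP [ -4.9 145.8  61.3] tool x [0.008 0.942 0.334] z [-0.008  0.335 -0.942] F [-0.6  0.8  0.4] w -0.2 0.0
q 0.028 bar y 152.0 TCP y off -6.2
next q -0.12 dx,dz cm 0.56 1.2
next q -0.27 dx,dz cm 0.33 2.37
```

It has clicked over: the force is zero. A light final press will confirm it is on the stop.

>>> send_rows:
  targets:
    - {"x":0,"y":0,"z":0.15,"ax":0,"ay":0,"az":0,"gripper":1}
    - {"x":0,"y":0,"z":0.1,"ax":0,"ay":0,"az":0,"gripper":1}
    - {"x":0,"y":0,"z":0,"ax":0,"ay":0,"az":0,"gripper":1}

```text
clock: 20.83
position: [497.9, 350.3, 59.4]
ee_rot: [0.78, 0.602, 0.132, -0.108]
contact_force: [0.2, -0.0, 0.0]
gripper_width: -0.4
grasp_force: 0.0
```

>>> send_rows:
  targets:
    - {"x":0,"y":0,"z":-1.5,"ax":0,"ay":0,"az":0,"gripper":1}
    - {"x":0,"y":0,"z":-3,"ax":0,"ay":0,"az":0,"gripper":1}
    - {"x":0,"y":0,"z":-3.5,"ax":0,"ay":0,"az":0,"gripper":1}
    - {"x":0,"y":0,"z":-3.5,"ax":0,"ay":0,"az":0,"gripper":1}
    - {"x":0,"y":0,"z":0,"ax":0,"ay":0,"az":0,"gripper":1}

```text
clock: 21.25
position: [492.3, 313.5, 176.1]
ee_rot: [0.778, 0.603, 0.139, -0.107]
contact_force: [0.8, 0.3, -0.1]
gripper_width: -0.2
grasp_force: 0.0
```

```bash
python3 -c "
from h import *
st()
m=arm.camera_model('wrist');im,d=arm.get_image('wrist')
P,uv=cloud(d,m,(0,0,640,480));R=Ro.from_euler('z',YAW,degrees=True).as_matrix();P=(P-[*O,0])@R
v=(d.ravel()>0)
k=v&(abs(P[:,0])<35)&(P[:,1]>90)&(P[:,1]<175)&(P[:,2]>30)&(P[:,2]<110)&(im.reshape(-1,3).max(1)<70)
print('bar',k.sum(),np.percentile(P[k],[3,50,97],axis=0).round(1))
k=v&(P[:,0]>-90)&(P[:,0]<-75)&(abs(P[:,1])<30);print('plate end z',k.sum(),np.median(P[k,2]) if k.any() else None)
arm.get_image('top');arm.get_image('scene')
for c in('top','scene'):
  for n in('plate','lever'):print(c,n,[(np.round(b['rect']).tolist(),round(b['score'],2)) for b in arm.boxes_of(c,n)[:1]])
"
```

```text
t 21.25 stand-TCP [ -1.  109.6 176.1] tool x [0.004 0.939 0.345] z [ 0.003  0.345 -0.939] F [ 0.8  0.3 -0.1] w -0.2 0.0
bar 1281 [[-27.8 146.7  54.7]
 [ -0.4 151.5  58. ]
 [ 27.4 157.1  59.6]]
plate end z 87 42.444142772485584
top plate [([166.0, 237.0, 36.0, 50.0], 0.76)]
top lever [([117.0, 212.0, 41.0, 34.0], 0.63)]
scene plate [([182.0, 200.0, 51.0, 30.0], 0.67)]
scene lever [([168.0, 172.0, 78.0, 78.0], 0.71)]
```

The bar is at y 151.5 with its top at 59 mm, so q ≈ 0. The plate's top is at 42 mm, flat on the deck, and the robot is clear.

```bash
python3 -c "
from bench import arm
print(arm.job_done())"
```

```text
the job is handed in; nothing more can be done
None
```

I handed the job in: the plate is flat on the deck with both posts through its holes, the lever is clicked down to about 0 rad, and the arm is clear. The bar slipped off the fingertip on the first press and sprang back open; I pressed it again slowly.

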